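Strip the covers off an intake bank

ROBOT

A 7-joint arm with a two-finger parallel gripper is mounted at the origin on the work surface. World frame = base frame: x ahead of the robot, y to its left, z up, the work surface at z = 0. Lengths are in m, angles in rad, forces in N, time in s.
With the tool pointing down it reaches from about 0.425 to 0.8 m from the base axis. Payload 8.3 kg.
Tool frame: the origin (TCP) lies at the very end of the fingers, on their centre line; the grasp point (between the pads) lies 19 mm behind it; z points along the fingers, y is the direction in which the jaws open and shut (so a half turn about z gives the same grasp; the last joint's range is limited). The gripper opens to 85 mm and grips with 20 to 120 N. Pads are 22 mm wide; open, the fingers measure 114 mm over their backs; the gripper's body (76 mm by 85 mm) begins 54 mm behind the grasp point. The pads swing forward as they close: fully open they stand 13 mm farther back than shut.
Start: joints at [-1.199, 0.383, 0.016, 1.37, -0.006, 1.388, -0.046], TCP at [0.263, 0.567, 0.196] pointing down, gripper open.
Joint ranges: [-2.95, 2.95], [-0.25, 2.06], [-1.52, 1.56], [0.18, 2.33], [-1.44, 4.58], [0.02, 2.06], [-3.01, 3.01]. Speed limits (rad/s): [2.39, 2.39, 3.01, 3.01, 3.14, 3.14, 3.14].

INTERFACE

Orientations are given as a unit quaternion [x, y, z, w].
In Python, from plant import manip, viewer gives the robot as it stands.
- The arm moves only by the tool play_rows, never from a script. Its argument "deltas" is a list of rows, each a list of 7 numbers: the shift along the tool's x, y, z in m, then the turn, a rotation vector about the tool's x, y, z in rad, then the gripper's target within -1 to 1 (shut at 1, half-way at 0, fully open at -1). In form: [[tx, ty, tz, rx, ry, rz, fingers], ...]. A call has 1 to 5 rows; each row shifts and turns the commanded pose from where the row before left it, along the tool's axes as they then stand; what a row does not reach is not made up. A row lasts 1/10 s, in which the tool goes at most 50 mm and 8.59 degrees, less where a joint would pass 70% of its speed; a pose out of reach is approached as far as the arm can. A call with a gripper value outside its range is refused whole. The fingers move at their own pace and stop on an object; "squeeze" is the grip in N (left out, the last holds). Time passes only in rows, so rows that do not move let the fingers close. It gives the time, the measured TCP pose, the force and the opening at its end, in the units of the state.
- manip.get_state(): the state, without advancing time (a new reading comes with each control period).
- viewer.camera(name): name is "scene" or "top" or "wrist"; returns the picture (480x640x3 uint8, blue, green, red); there is no depth.
- viewer.calibration(name): a dict with "intrinsics" (3x3 intrinsics, pixels), "dist" ([k1, k2, p1, p2, k3] as OpenCV has them; the pictures are not rectified), "extrinsics" (4x4, takes a point from camera to world coordinates). Camera axes: x right, y down, z forward; pixel columns grow to the right and rows downward; lengths in m; the calibration is good to about 2 mm. A picture is of the moment at which its call begins: read the wrist's pose just before it. calibration takes no time and is no camera call; for the wrist camera it gives the pose at the moment of the call.
- manip.close_job(): hands the job in, once; it reports no verdict.
The state is a dict: "time_s": time; "joint_pos": joint angles; "qvel": joint speeds; "joint_torque": joint torques, N m; "ee_pos": TCP position; "tool_rot": TCP orientation; "contact_force": force on the tool from outside, world axes, zero at the start; "wrist_torque": the same for the moment, N m; "grip_width": opening from 0.0 (shut) to 1.0 (fully open).
Only numpy, scipy, OpenCV 4.12 (cv2) and the standard library are available. Lean on these libraries where they do the work, as an engineer would, in place of code of your own. Each camera call takes 0.05 s, during which the arm holds its last target.

TASK

Swing the work lamp, by its handle, about a quarter turn to either side so that it is well clear of the intake bank, then lift the lid off the parts tub and lay it right side up in the middle of the rubber mat. Lift every loose cover that is on the bank off its boss and put them all in the tub, then fit the lid back on the tub, fully home and level. Last, swing the lamp back over the middle of the bank ready for inspection, and leave the other tools and parts on the bench where they are.

Things in the scene. Friction and masses are not known exactly. Their poses are not given: they have to be found in the camera images.
- bank: Intake bank, fixed: grey block 76 (x) x 270 (y) x 55 mm high on a foot plate 100 x 290 x 12 mm. Origin under its centre, on the bench; z up. Four brass bosses, 25 mm across, stand 10 mm above its top in a row on its y axis, at y = -93, -31, 31 and 93 mm. Two to four of them carry a loose cover at the start.
- cap1: Loose aluminium cover 1, starting on the boss at y = -93 mm (None if absent). Flange 46 x 46 x 16 mm, on it a round grip 32 mm across; 52 mm high in all, about 0.12 kg. Origin: middle of the flange's underside; z up through the grip. A 30 x 30 mm socket, 12 mm deep, sits loosely over the boss (2.5 mm play each side), the flange resting on the block (origin 55 mm above the bench).
- cap2: Loose aluminium cover 2, starting on the boss at y = -31 mm (None if absent). Flange 46 x 46 x 16 mm, on it a round grip 32 mm across; 52 mm high in all, about 0.12 kg. Origin: middle of the flange's underside; z up through the grip. A 30 x 30 mm socket, 12 mm deep, sits loosely over the boss (2.5 mm play each side), the flange resting on the block (origin 55 mm above the bench).
- cap3: Loose aluminium cover 3, starting on the boss at y = 31 mm (None if absent). Flange 46 x 46 x 16 mm, on it a round grip 32 mm across; 52 mm high in all, about 0.12 kg. Origin: middle of the flange's underside; z up through the grip. A 30 x 30 mm socket, 12 mm deep, sits loosely over the boss (2.5 mm play each side), the flange resting on the block (origin 55 mm above the bench).
- cap4: Loose aluminium cover 4, starting on the boss at y = 93 mm (None if absent). Flange 46 x 46 x 16 mm, on it a round grip 32 mm across; 52 mm high in all, about 0.12 kg. Origin: middle of the flange's underside; z up through the grip. A 30 x 30 mm socket, 12 mm deep, sits loosely over the boss (2.5 mm play each side), the flange resting on the block (origin 55 mm above the bench).
- lamp_arm (a joint): Swing of the lamp arm about the upright post behind the bank, rad. 0: the arm points along -x of lamp, the head over the middle of the bank; positive is counter-clockwise from above (head moves to the lamp's -y side). Stops at -1.6 and 1.6; stays where it is left; friction about 1 N at the handle. Starts near 0.
- lamp: Lamp stand, fixed: a round foot 90 mm across and a post 20 mm in diameter, 213 mm high. Origin under the post, on the bench, on the far side of the bank (its +x side), 150 to 170 mm from its centre. z up.
- lamp_hinge (a point): Point on the lamp's vertical hinge axis, 194 mm above the bench.
- lamp_grip (a point): On the lamp's handle, an upright black peg 16 mm across on the shade, over the centre of the lamp head, 160 mm from the hinge axis. This point is 225 mm above the bench; the peg runs from 200 to 240 mm, the shade below it (90 mm across) from 147 to 200 mm. The arm, 12 mm thick, runs from the post to the head with its middle at 194 mm.
- tub: Parts tub, fixed: an open grey plastic box 170 (x) x 200 (y) x 80 mm high with 4 mm walls and floor about 4 mm thick; inside 162 x 192 mm. Origin under its centre, on the bench; z up.
- lid: Loose grey lid of the tub: plate 178 (x) x 208 (y) x 4 mm, 0.25 kg; under it a lip 154 x 184 mm, 8 mm deep, drops inside the tub walls with 4 mm play each side. Origin: middle of the plate's underside (80 mm above the bench when seated, axes parallel to the tub's; 12 mm on the mat); z up. Handle: black bar along y, 92 mm long, 14 mm wide, 22 to 36 mm above the origin.
- mat: Rubber mat, fixed: 210 (x) x 240 (y) x 4 mm. Origin under its centre, on the bench; z up.
- wrench: Not part of the job, leave alone: wrench, 180 mm long, lying on the bench in front of the bank.
- screwdriver: Not part of the job, leave alone: screwdriver, 170 mm long, lying on the bench.
- spray: Not part of the job, leave alone: black spray can, 60 mm across, 170 mm tall.
- jar: Not part of the job, leave alone: jar, 70 mm across, 90 mm tall.
- bearing: Not part of the job, leave alone: steel bearing ring, 62 mm across, 18 mm high.
- collar: Not part of the job, leave alone: brass collar, 48 mm across, 22 mm high.
- redcap: Not part of the job, leave alone: red plastic cap, 48 mm across, 35 mm high.
Things that resemble listed ones, but are neither listed nor needed, are in the scene too. What is shaped like the cap3 but green or pink is not meant.

How it is judged:
On the way, in this order (a step that is already met when the one before it is completed fails the run):
1. the lamp is swung well clear of the bank, to either side (about 60 degrees or more) ((value of joint lamp_arm above 1.05 rad or value of joint lamp_arm below -1.05 rad)), for 0.2 s.
2. the lid lies flat, right side up, in the middle of the mat (centre within 60 mm) (horizontal distance between lid and mat below 0.06 m and z of lid in the frame of mat below 0.018 m and angle between lid's own z axis and vertical below 0.06 rad), for 0.2 s.
3. all the covers are in the tub (x of cap1 in the frame of tub between -0.081 and 0.081 m and y of cap1 in the frame of tub between -0.096 and 0.096 m and z of each of cap1, cap2, cap3, cap4 in the frame of tub below 0.068 m and x of cap2 in the frame of tub between -0.081 and 0.081 m and y of cap2 in the frame of tub between -0.096 and 0.096 m and x of cap3 in the frame of tub between -0.081 and 0.081 m and y of cap3 in the frame of tub between -0.096 and 0.096 m and x of cap4 in the frame of tub between -0.081 and 0.081 m and y of cap4 in the frame of tub between -0.096 and 0.096 m), for 0.3 s.
4. the lid is seated on the tub (x of lid in the frame of tub between -0.008 and 0.008 m and y of lid in the frame of tub between -0.008 and 0.008 m and z of lid in the frame of tub between 0.075 and 0.0835 m and angle between lid's own z axis and vertical below 0.035 rad), for 0.2 s.
At the end, for the whole second after the job is handed in: All covers present lie inside the tub below its rim; the lid is seated on the tub (within 8 mm of centre in x and y, no more than 3.5 mm proud, tilted less than 2 degrees) and at rest; the lamp head's centre is within 45 mm horizontally of the bank's centre and at rest (all of step 3 and all of step 4 and horizontal distance between lamp_grip and bank below 0.045 m and linear speed of lid below 0.02 m/s and velocity of joint lamp_arm between -0.1 and 0.1 rad/s and linear speed of each of cap1, cap2, cap3, cap4 below 0.03 m/s); the robot touches nothing.
It fails at once if a bystander (tool or part that is not in the job) is moved more than 40 mm (distance of any of wrench, screwdriver, spray, jar, bearing, collar, redcap from where it was at the start of the episode above 0.04 m).
Of cap1, cap2, cap3, cap4 only 2 to 4 are there at a start; the rules pass over those that are not, and their reading is None.
At some moment in a run one of lid, cap1, cap2, cap3, cap4 may be knocked a few centimetres aside while the robot is not near it.
Once in a run the grip may slacken for a moment while it holds something.
It also fails if it takes over 210 s, if anything falls off the work surface, if the arm or the gripper's body presses on something with over 40 N, if the wrist force passes 120 N, or if a joint passes its speed limit or range.

## Working session

There is one attempt and no reset: what is moved stays moved. The work goes in short steps, Python scripts to look and compute and a tool call to move; the robot and the scene stay as the last step left them, time stands still between calls to the robot, and variables do not carry over. Pictures are saved under pics/ and viewed, and the job is handed in when it is done.

Besides the shell and the picture viewer there is one more tool, called after "Call:" as name([rows], argument=value, ...), one row to a line, values as JSON. play_rows: Moves the arm, as the interface text tells. Its arguments: {"type":"object","properties":{"deltas":{"type":"array","items":{"type":"array","items":{"type":"number"}}},"squeeze":{"type":"number"}},"required":["deltas"]}

```bash
ls; mkdir -p pics; python3 - <<'E'
from plant import manip, viewer
import cv2,numpy as np
np.set_printoptions(precision=4,suppress=True)
print(manip.get_state())
for n in ["scene","top","wrist"]:
    c=viewer.calibration(n)
    print(n,c)
    cv2.imwrite(f"pics/{n}0.png",viewer.camera(n))
E
```

```text
pics
{'time_s': 0.0, 'joint_pos': array([-1.1989,  0.3843,  0.0164,  1.3712, -0.0063,  1.3882, -0.0465]), 'qvel': array([ 0.    ,  0.0005, -0.0013,  0.0015,  0.0006, -0.0013,  0.0006]), 'joint_torque': array([  0.0004, -62.7594,   0.8442, -37.1821,   0.0165,   0.0143,
        -0.    ]), 'ee_pos': array([0.263 , 0.5663, 0.1947]), 'tool_rot': array([ 0.2157,  0.9765, -0.001 , -0.0002]), 'contact_force': array([-0.2371,  1.1868,  0.4921]), 'wrist_torque': array([-0.0178, -0.0294, -0.0071]), 'grip_width': 0.9985363907859868}
scene {'intrinsics': array([[582.8414,   0.    , 314.741 ],
       [  0.    , 582.8414, 243.5174],
       [  0.    ,   0.    ,   1.    ]]), 'dist': array([0.0623, 0.    , 0.    , 0.    , 0.    ]), 'extrinsics': array([[-0.3254,  0.795 , -0.5119,  1.1856],
       [ 0.9456,  0.2709, -0.1804,  0.2199],
       [-0.0048, -0.5427, -0.8399,  1.1128],
       [ 0.    ,  0.    ,  0.    ,  1.    ]])}
top {'intrinsics': array([[485.1473,   0.    , 319.7575],
       [  0.    , 485.1473, 240.6534],
       [  0.    ,   0.    ,   1.    ]]), 'dist': array([-0.0897,  0.    ,  0.    ,  0.    ,  0.    ]), 'extrinsics': array([[-0.0032, -0.9911,  0.1327,  0.4453],
       [-1.    ,  0.0022, -0.0077,  0.0269],
       [ 0.0074, -0.1328, -0.9911,  1.2093],
       [ 0.    ,  0.    ,  0.    ,  1.    ]])}
wrist {'intrinsics': array([[374.2866,   0.    , 316.9285],
       [  0.    , 374.2866, 244.8793],
       [  0.    ,   0.    ,   1.    ]]), 'dist': array([-0.0389,  0.    ,  0.    ,  0.    ,  0.    ]), 'extrinsics': array([[ 0.4221,  0.8716,  0.2492,  0.1994],
       [ 0.9066, -0.4053, -0.1177,  0.5955],
       [-0.0015,  0.2756, -0.9613,  0.3727],
       [ 0.    ,  0.    ,  0.    ,  1.    ]])}
```

View pics/scene0.png

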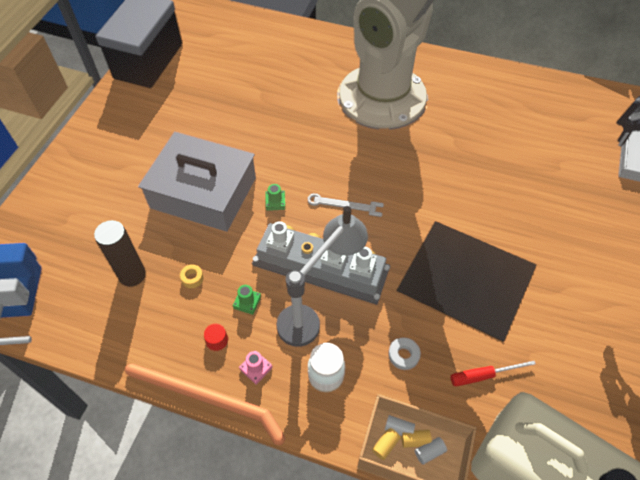

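View pics/top0.png

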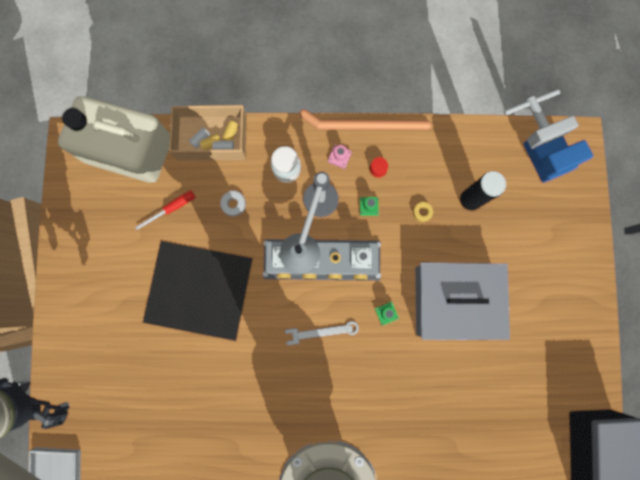

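View pics/wrist0.png

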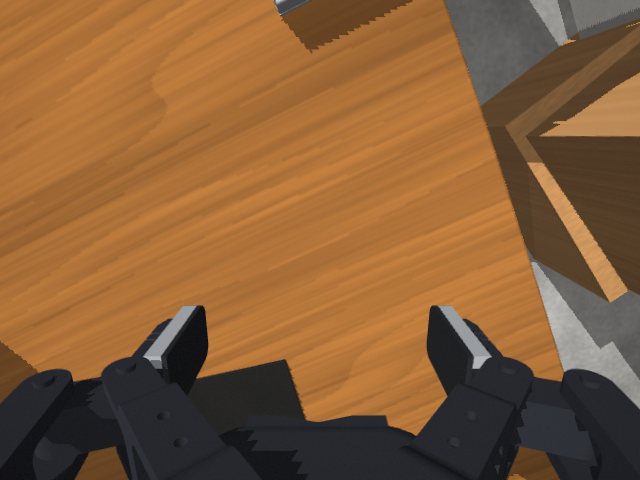

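The tub with its lid is at top (463,300), the mat at (198,290), and the bank at (322,258). Covers are visible at scene (280,235), (333,255) and (364,260), with a bare boss at (307,247). The lookalikes are green at scene (275,197) and (246,297), and pink at (255,365). Next I'll crop close and measure.

```bash
cat > h.py <<'E'
from plant import manip, viewer
import cv2,numpy as np
from scipy.spatial.transform import Rotation as R
np.set_printoptions(precision=4,suppress=True)
def ray(c,px):
    p=cv2.undistortPoints(np.array([[px]],float),c["intrinsics"],np.array(c["dist"],float))[0,0]
    E=c["extrinsics"]; return E[:3,3],E[:3,:3]@np.array([p[0],p[1],1.])
def atz(c,px,z):
    o,d=ray(c,px); return o+d*(z-o[2])/d[2]
def tri(obs):
    A=np.zeros((3,3));b=np.zeros(3);L=[]
    for c,px in obs:
        o,d=ray(c,px); d=d/np.linalg.norm(d); P=np.eye(3)-np.outer(d,d); A+=P;b+=P@o;L.append((o,d))
    x=np.linalg.solve(A,b); return x,[np.linalg.norm((np.eye(3)-np.outer(d,d))@(x-o)) for o,d in L]
def proj(c,X):
    E=np.linalg.inv(c["extrinsics"]); rv=cv2.Rodrigues(E[:3,:3])[0]
    return cv2.projectPoints(np.array(X,float).reshape(-1,1,3),rv,E[:3,3],c["intrinsics"],np.array(c["dist"],float))[0][:,0]
def crop(name,img,x0,y0,x1,y1,s):
    o=cv2.resize(img[y0:y1,x0:x1],None,fx=s,fy=s,interpolation=cv2.INTER_CUBIC); cv2.imwrite("pics/"+name+".png",o)
def yaw(st):  # tool x axis heading (world)
    m=R.from_quat(st["tool_rot"]).as_matrix(); return m
def go(target,yaw_y=None):
    """tool-frame shift to reach target (world), and turn so that the tool y axis has heading yaw_y, tool z down"""
    st=manip.get_state(); M=yaw(st); d=M.T@(np.array(target)-st["ee_pos"])
    out=[d]
    if yaw_y is not None:
        best=None
        for k in (0,np.pi):
            a=yaw_y+k; y=np.array([np.cos(a),np.sin(a),0]); z=np.array([0,0,-1.]); x=np.cross(y,z)
            rv=R.from_matrix(M.T@np.column_stack([x,y,z])).as_rotvec()
            if best is None or np.linalg.norm(rv)<np.linalg.norm(best): best=rv
        out.append(best)
    print("shift_tool",d,"world d",np.array(target)-st["ee_pos"],"turn",out[1:] ,"q7",st["joint_pos"][6],"t",st["time_s"])
E
python3 - <<'E'
from h import *
i=cv2.imread("pics/top0.png");crop("a1",i,250,220,400,340,5)
crop("a2",i,400,240,530,350,6);crop("a4",i,130,225,270,345,5)
i=cv2.imread("pics/scene0.png");crop("a3",i,240,190,400,310,5); crop("a5",i,130,120,270,240,5)
E
```

```text
(no output)
```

View pics/a1.png

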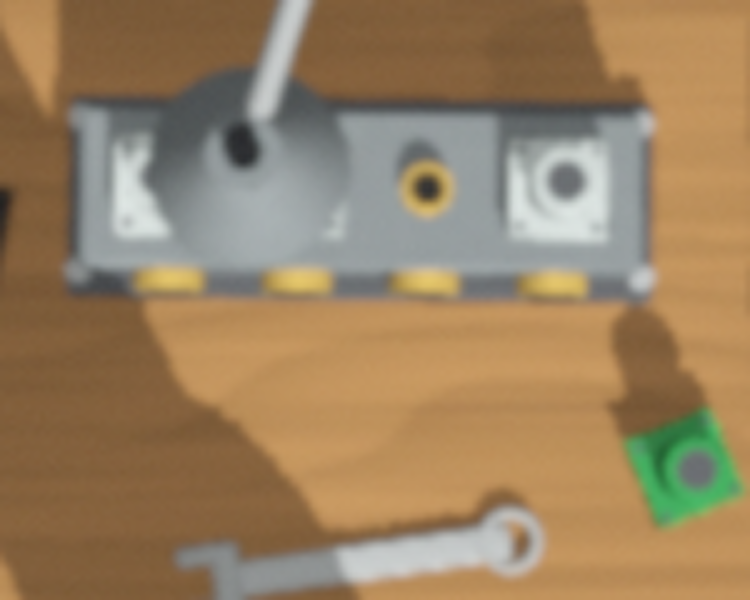

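View pics/a3.png

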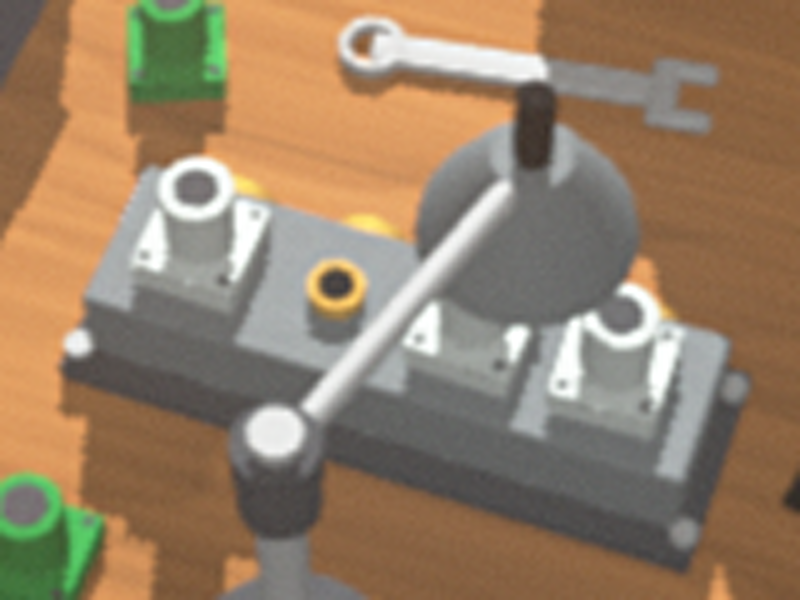

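View pics/a2.png

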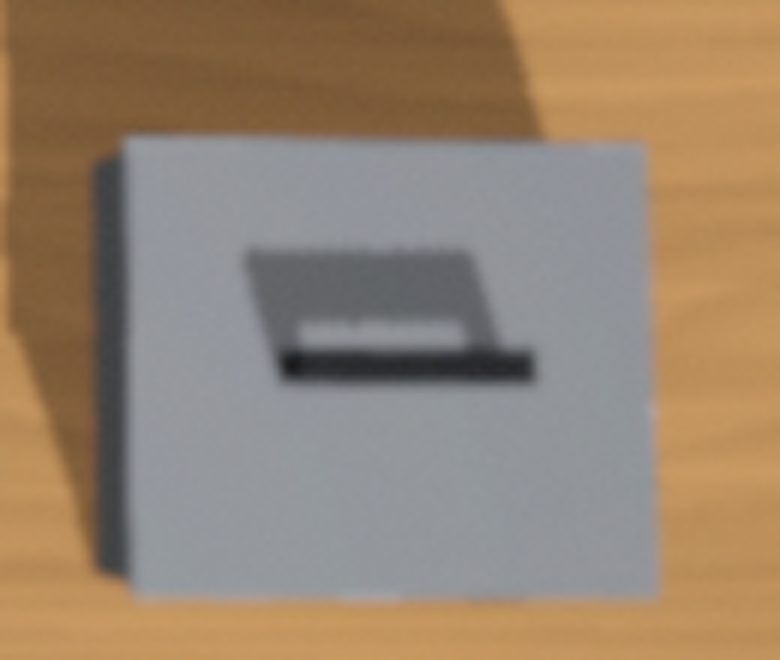

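View pics/a5.png

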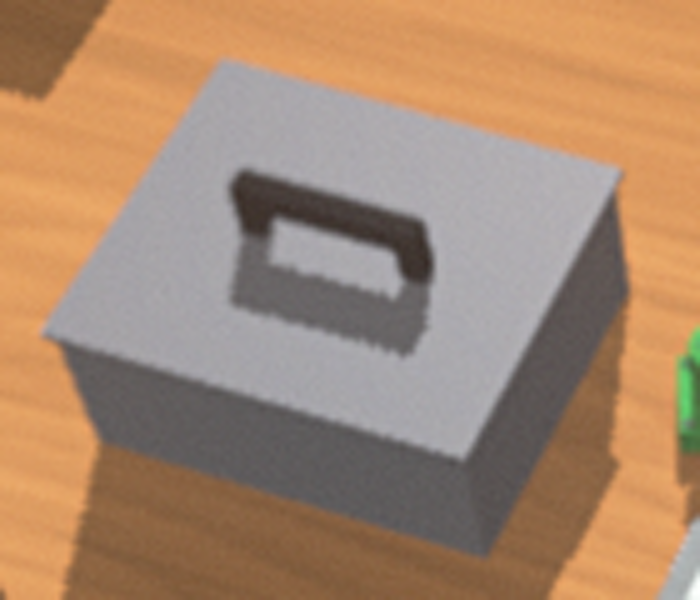

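View pics/a4.png

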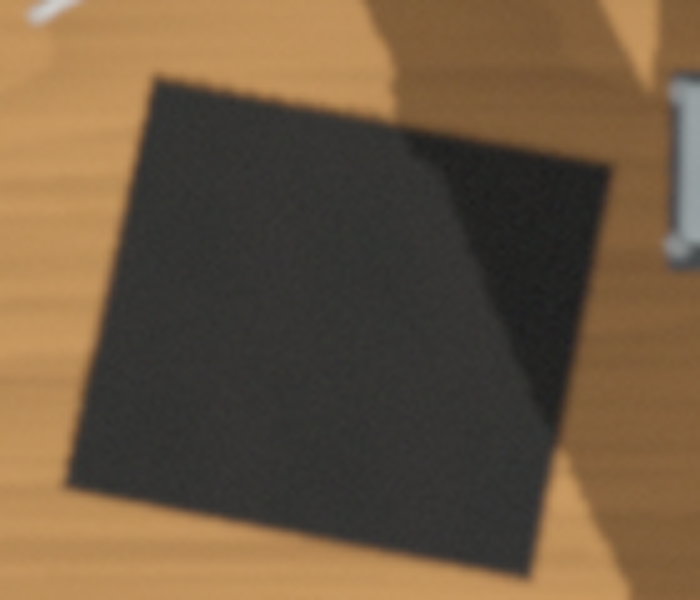

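```bash
python3 - <<'E'
from h import *
T=viewer.calibration("top");S=viewer.calibration("scene")
def cr(x0,y0,s): return lambda u,v:(x0+(u+.5)/s-.5,y0+(v+.5)/s-.5)
a1=cr(250,220,5);a2=cr(400,240,6);a3=cr(240,190,5);a5=cr(130,120,5);a4=cr(130,225,5)
P={}
def t(n,p,q): x,e=tri([(T,p),(S,q)]); P[n]=x; print(n,x,np.array(e))
t("lidTL",a2(125,135),a5(467,460));t("lidTR",a2(645,143),a5(45,333));t("lidBR",a2(660,598),a5(220,60));t("lidBL",a2(132,598),a5(622,172))
c=sum(P[k] for k in("lidTL","lidTR","lidBR","lidBL"))/4
print("lid c",c)
Z=84e-3
q=[atz(T,a2(*p),Z) for p in((125,135),(645,143),(660,598),(132,598))]; print("top z84",np.array(q),np.mean(q,0))
q=[atz(S,a5(*p),Z) for p in((467,460),(45,333),(220,60),(622,172))]; print("scene z84",np.array(q),np.mean(q,0))
t("handle",a2(408,367),a5(335,200))
t("hL",a2(283,367),a5(429,224));t("hR",a2(534,367),a5(240,178))
t("peg",a1(242,145),a3(537,90)); t("post",(321,180),a3(275,432))
t("boss",a1(427,187),a3(337,284));t("capA",a1(567,181),a3(195,187))
print("capC scene z107",atz(S,a3(622,313),.107))
q=[atz(T,a4(*p),.004) for p in((155,75),(612,165),(530,577),(66,487))]; print("mat",np.array(q),np.mean(q,0))
print("bystanders: wrench",atz(T,(290,337),.005),atz(T,(352,327),.005),"green",atz(T,(387,313),.02),"spray",t("spray",(493,183),(112,230)))
E
```

```text
lidTL [ 0.5448 -0.2171  0.0841] [0.0001 0.0001]
lidTR [ 0.5406 -0.4246  0.0828] [0.0007 0.0007]
lidBR [ 0.3636 -0.4249  0.0804] [0.0008 0.0008]
lidBL [ 0.3667 -0.2166  0.0806] [0.0006 0.0006]
lid c [ 0.4539 -0.3208  0.0819]
top z84 [[ 0.5449 -0.2173  0.084 ]
 [ 0.5407 -0.4248  0.084 ]
 [ 0.3637 -0.4227  0.084 ]
 [ 0.3668 -0.2153  0.084 ]] [ 0.454 -0.32   0.084]
scene z84 [[ 0.5448 -0.2171  0.084 ]
 [ 0.5413 -0.4231  0.084 ]
 [ 0.3665 -0.4235  0.084 ]
 [ 0.3695 -0.2158  0.084 ]] [ 0.4555 -0.3199  0.084 ]
handle [ 0.4538 -0.3155  0.1186] [0.0004 0.0004]
hL [ 0.4545 -0.2681  0.1209] [0.0014 0.0014]
hR [ 0.4531 -0.3644  0.1147] [0.0006 0.0006]
peg [0.5591 0.0631 0.2397] [0. 0.]
post [0.7099 0.0148 0.2065] [0.0012 0.0012]
boss [ 0.5594 -0.0182  0.0653] [0.0002 0.0002]
capA [ 0.5579 -0.0809  0.1068] [0.0004 0.0004]
capC scene z107 [0.5602 0.1055 0.107 ]
mat [[0.6103 0.4195 0.004 ]
 [0.5644 0.1868 0.004 ]
 [0.3614 0.2246 0.004 ]
 [0.404  0.4572 0.004 ]] [0.485 0.322 0.004]
spray [ 0.7114 -0.3645  0.1754] [0.0017 0.0017]
bystanders: wrench [0.3688 0.0911 0.005 ] [ 0.3925 -0.061   0.005 ] green [ 0.4264 -0.1457  0.02  ] spray None
```

Measurements agree with the given heights: peg 0.2397, boss 0.065, lid about 0.084, cover 0.107. First I'll raise the tool and square it up.

Call:
play_rows([
  [0, 0, -0.02, 0, 0, 0.148, -1],
  [0, 0, -0.02, 0, 0, 0.148, -1],
  [0, 0, -0.02, 0, 0, 0.148, -1],
  [0, 0, -0.02, 0, 0, 0.148, -1],
  [0, 0, -0.02, 0, 0, 0.148, -1],
], squeeze=30)

```text
time_s: 0.65
ee_pos: [0.2631, 0.5666, 0.2961]
tool_rot: [0.557, 0.831, -0.0, 0.0]
contact_force: [0.5, -0.6, -0.2]
grip_width: 1.0
```

```bash
python3 - <<'E'
from h import *
go([0.559,0.063,0.30],0)
E
```

```text
shift_tool [-0.5783  0.0822 -0.0036] world d [ 0.2959 -0.5036  0.0039] turn [array([-0.0005,  0.0006,  0.39  ])] q7 -0.7637229927686887 t 0.65
```

Call:
play_rows([
  [0, 0, 0, 0, 0, 0.13, -1],
  [0, 0, 0, 0, 0, 0.13, -1],
  [0, 0, 0, 0, 0, 0.13, -1],
  [-0.038, 0.022, 0, 0, 0, 0, -1],
  [-0.038, 0.022, 0, 0, 0, 0, -1],
])

```text
time_s: 1.15
ee_pos: [0.307, 0.4909, 0.2945]
tool_rot: [0.704, 0.71, -0.001, 0.0]
contact_force: [1.6, -0.8, 0.4]
grip_width: 1.0
```

Call:
play_rows([
  [-0.04, 0.0235, 0, 0, 0, 0, -1],
  [-0.04, 0.0235, 0, 0, 0, 0, -1],
  [-0.04, 0.0235, 0, 0, 0, 0, -1],
  [-0.04, 0.0235, 0, 0, 0, 0, -1],
  [-0.04, 0.0235, 0, 0, 0, 0, -1],
])

```text
time_s: 1.65
ee_pos: [0.4269, 0.2899, 0.2956]
tool_rot: [0.705, 0.709, -0.0, -0.0]
contact_force: [0.9, -0.2, -0.2]
grip_width: 0.999
```

Call:
play_rows([
  [-0.04, 0.0235, 0, 0, 0, 0, -1],
  [-0.04, 0.0235, 0, 0, 0, 0, -1],
  [-0.04, 0.0235, 0, 0, 0, 0, -1],
  [-0.04, 0.0235, 0, 0, 0, 0, -1],
  [0, 0, 0, 0, 0, 0, -1],
])

```text
time_s: 2.15
ee_pos: [0.5237, 0.1244, 0.2958]
tool_rot: [0.709, 0.705, -0.001, 0.001]
contact_force: [-0.1, -0.2, 0.5]
grip_width: 1.002
```

```bash
python3 - <<'E'
from h import *
go([0.559,0.063,0.208],0)
cv2.imwrite("pics/w1.png",viewer.camera("wrist"))
E
```

```text
shift_tool [-0.0609  0.0355  0.088 ] world d [ 0.0353 -0.0614 -0.0878] turn [array([ 0.0011,  0.0029, -0.0052])] q7 -0.2214261995821927 t 2.15
```

View pics/w1.png

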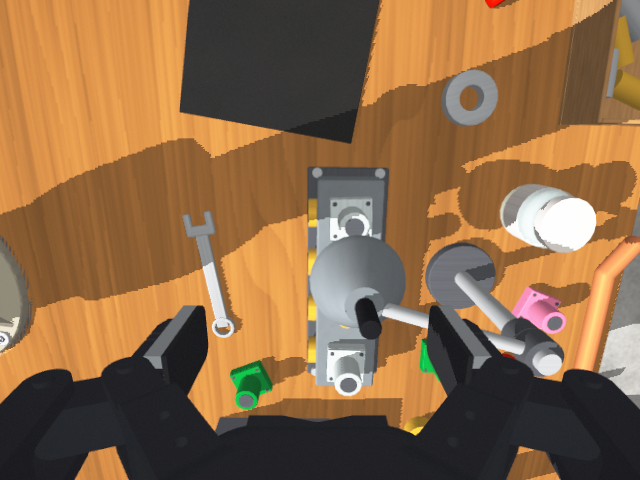

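The wrist view shows the lamp peg at about (370,318), with its top toward (370,330), ahead of the jaws. The cover under the lamp is hidden by the shade, and the +y cover is at (350,215). I'll move over the peg and descend.

Call:
play_rows([
  [-0.03, 0.018, 0, 0, 0, 0, -1],
  [-0.031, 0.0175, 0, 0, 0, 0, -1],
  [0, 0, 0.03, 0, 0, -0.005, -1],
  [0, 0, 0.03, 0, 0, 0, -1],
  [0, 0, 0.026, 0, 0, 0, -1],
])

```text
time_s: 2.7
ee_pos: [0.5565, 0.0727, 0.2079]
tool_rot: [0.703, 0.711, -0.0, -0.001]
contact_force: [-0.0, 0.3, 0.1]
grip_width: 1.003
```

```bash
python3 - <<'E'
from h import *
go([0.559,0.063,0.208],0)
cv2.imwrite("pics/w2.png",viewer.camera("wrist"))
E
```

```text
shift_tool [-0.0097  0.0023 -0.0001] world d [ 0.0025 -0.0097  0.0001] turn [array([-0.0013, -0.0003,  0.0122])] q7 -0.05473118892395457 t 2.7
```

View pics/w2.png

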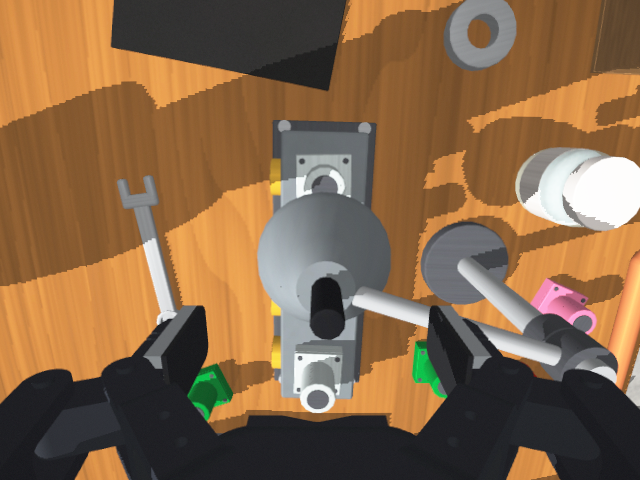

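Call:
play_rows([
  [-0.009, 0.002, 0, 0, 0, 0.01, -1],
  [0, 0, 0, 0, 0, 0, 1],
  [0, 0, 0, 0, 0, 0, 1],
  [0, 0, 0, 0, 0, 0, 1],
  [0, 0, 0, 0, 0, 0, 1],
], squeeze=25)

```text
time_s: 3.25
ee_pos: [0.5597, 0.0629, 0.2105]
tool_rot: [0.707, 0.708, 0.001, 0.0]
contact_force: [-0.9, 0.4, -0.2]
grip_width: 0.331
```

Call:
play_rows([
  [0, 0, 0, 0, 0, 0, 1],
  [0, 0, 0, 0, 0, 0, 1],
  [0, 0, 0, 0, 0, 0, 1],
])

```text
time_s: 3.55
ee_pos: [0.5593, 0.0627, 0.2097]
tool_rot: [0.707, 0.708, -0.0, -0.0]
contact_force: [0.5, -0.3, -0.1]
grip_width: 0.001
```

```bash
python3 - <<'E'
from h import *
st=manip.get_state();p=st["ee_pos"];h=np.array([0.7099,0.0148])
print(p,st["grip_width"],p[:2]-h,np.linalg.norm(p[:2]-h),np.arctan2(p[1]-h[1],h[0]-p[0]))
a=np.linspace(0,1.45,13)
for ang in (0.3,.45,.6,.75,.9,1.05,1.2,1.35,1.45): print(ang,h+0.16*np.array([-np.cos(ang),np.sin(ang)]))
E
```

```text
[0.5593 0.0627 0.2097] 0.001290182709255399 [-0.1506  0.0479] 0.15802470139994826 0.3081282869810265
0.3 [0.557  0.0621]
0.45 [0.5658 0.0844]
0.6 [0.5778 0.1051]
0.75 [0.5928 0.1239]
0.9 [0.6104 0.1401]
1.05 [0.6303 0.1536]
1.2 [0.6519 0.1639]
1.35 [0.6749 0.1709]
1.45 [0.6906 0.1736]
```

The gripper closed fully, so the peg isn't between the pads. I'll take a look.

```bash
python3 - <<'E'
from h import *
w=viewer.camera("wrist");cv2.imwrite("pics/w3.png",w)
i=viewer.camera("top");crop("t3",i,230,160,390,280,5)
i=viewer.camera("scene");crop("s3",i,230,150,430,300,4)
E
```

```text
(no output)
```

View pics/w3.png

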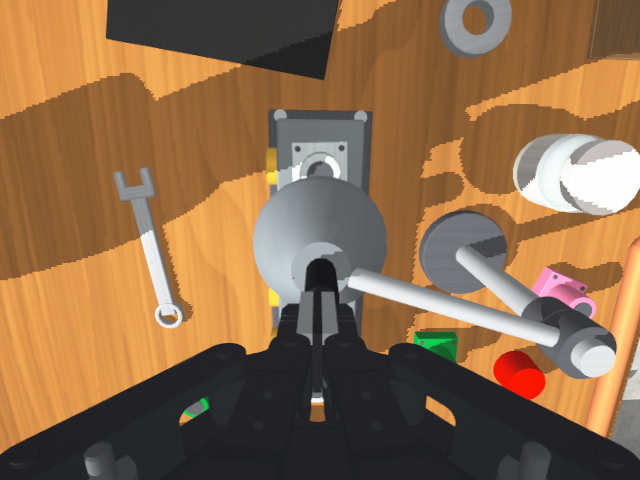

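View pics/s3.png

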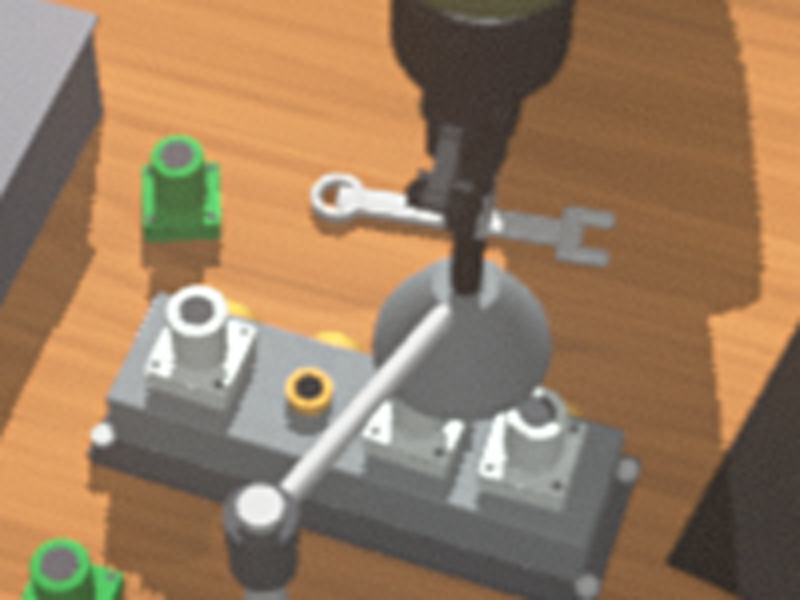

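View pics/t3.png

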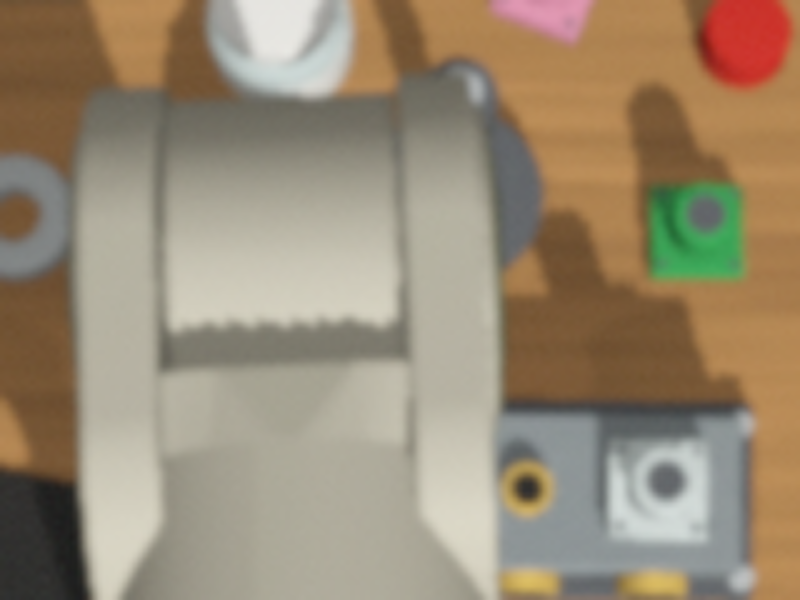

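```bash
python3 - <<'E'
from h import *
W=viewer.calibration("wrist");st=manip.get_state();print(st["ee_pos"],W["extrinsics"][:3,3])
print("w3 peg base front",atz(W,(320,262),.2),"shade apex ring",atz(W,(320,268),.2), "shade outer c",atz(W,(320,242),.160))
print("tcp proj",proj(W,[st["ee_pos"],st["ee_pos"]+[0,0,.019],[.559,.063,.24],[.559,.063,.2]]))
# w2 : shift extrinsics by tcp difference
W2=dict(W);E=W["extrinsics"].copy();E[:3,3]+=np.array([0.5565,0.0727,0.2079])-st["ee_pos"];W2["extrinsics"]=E
print("w2 peg top",atz(W2,(327,324),.24),atz(W2,(325,290),.2))
E=W["extrinsics"].copy();E[:3,3]+=np.array([0.5237,0.1244,0.2958])-st["ee_pos"];W2["extrinsics"]=E
print("w1 peg top",atz(W2,(371,329),.24),atz(W2,(365,300),.2))
E
```

```text
[0.5593 0.0627 0.2097] [0.5591 0.1321 0.3876]
w3 peg base front [0.5605 0.0689 0.2   ] shade apex ring [0.5605 0.0655 0.2   ] shade outer c [0.5608 0.0687 0.16  ]
tcp proj [[317.659  279.655 ]
 [317.703  294.7397]
 [317.0543 304.6849]
 [317.0908 272.4762]]
w2 peg top [0.5605 0.0647 0.24  ] [0.5604 0.0637 0.2   ]
w1 peg top [0.5609 0.0658 0.24  ] [0.5615 0.0697 0.2   ]
```

```bash
python3 - <<'E'
from h import *
crop("w3c",cv2.imread("pics/w3.png"),240,160,400,420,3)
E
```

```text
(no output)
```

View pics/w3c.png

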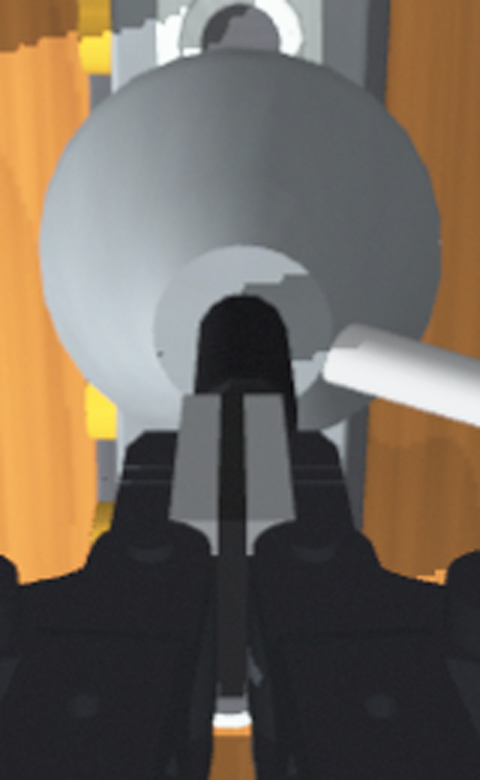

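```bash
python3 - <<'E'
from h import *
W=viewer.calibration("wrist");st=manip.get_state();p=st["ee_pos"]
for dy in (-.011,0,.011):
  for dz in (0,.01,.02,.03,.04): print(dy,dz,proj(W,[p+[0,dy,dz]])[0])
print(st["contact_force"],st["tool_rot"],R.from_quat(st["tool_rot"]).as_matrix())
print(np.linalg.inv(np.vstack([np.column_stack([R.from_quat(st["tool_rot"]).as_matrix(),p]),[0,0,0,1]]))@W["extrinsics"])
T=viewer.calibration("top")
E
```

```text
-0.011 0 [317.6456 299.5587]
-0.011 0.01 [317.6665 308.0231]
-0.011 0.02 [317.6897 317.414 ]
-0.011 0.03 [317.7155 327.8904]
-0.011 0.04 [317.7444 339.6499]
0 0 [317.659 279.655]
0 0.01 [317.6811 287.216 ]
0 0.02 [317.7055 295.6224]
0 0.03 [317.7329 305.0234]
0 0.04 [317.7636 315.6049]
0.011 0 [317.6727 259.0819]
0.011 0.01 [317.6959 265.6654]
0.011 0.02 [317.7218 273.0008]
0.011 0.03 [317.7507 281.2241]
0.011 0.04 [317.7833 290.5056]
[-0.1346  0.5299 -0.2244] [ 0.7067  0.7075 -0.0001 -0.    ] [[-0.0011  1.     -0.0001]
 [ 1.      0.0011 -0.0001]
 [-0.0001 -0.0001 -1.    ]]
[[-0.001  -0.9612 -0.2758  0.0694]
 [ 1.     -0.0008 -0.0009 -0.0002]
 [ 0.0007 -0.2758  0.9612 -0.1779]
 [ 0.      0.      0.      1.    ]]
```

```bash
python3 - <<'E'
from h import *
S=viewer.calibration("scene");p=manip.get_state()["ee_pos"]
i=viewer.camera("scene")
o=cv2.resize(i[150:270,290:410],None,fx=5,fy=5,interpolation=cv2.INTER_CUBIC)
for dz,c in((0,(0,0,255)),(.019,(0,255,255)),(.033,(0,255,0))):
    q=proj(S,[p+[0,0,dz]])[0]; print(dz,q); cv2.circle(o,tuple(int(v) for v in ((q-[290,150])+.5)*5),4,c,-1)
cv2.imwrite("pics/s4.png",o)
E
```

```text
0 [346.0518 217.0061]
0.019 [346.4635 211.1088]
0.033 [346.7749 206.6511]
```

View pics/s4.png

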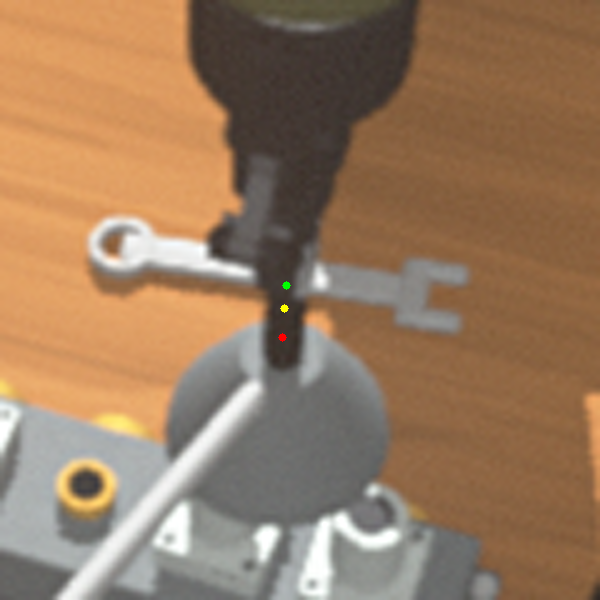

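The gripper shut above the peg. From the pad size and rows in the wrist image, the shut fingertips sit about 35–40 mm behind the reported TCP, and the scene view agrees: the fingers end near z≈0.245. So the reported TCP doesn't match the real finger ends, and I'll correct by measurement. I'll open and descend about 30 mm more while watching the force.

Call:
play_rows([
  [0, 0, 0, 0, 0, 0, -1],
  [0, 0, 0, 0, 0, 0, -1],
  [0, 0, 0, 0, 0, 0, -1],
  [0, 0, 0, 0, 0, 0, -1],
  [0, 0, 0, 0, 0, 0, -1],
])

```text
time_s: 4.25
ee_pos: [0.5593, 0.0626, 0.2097]
tool_rot: [0.707, 0.707, -0.0, -0.0]
contact_force: [-0.9, 0.1, 0.2]
grip_width: 0.845
```

Call:
play_rows([
  [0.001, 0.001, 0, 0, 0, 0, -1],
  [0, 0, 0.01, 0, 0, 0, -1],
  [0, 0, 0.01, 0, 0, 0, -1],
  [0, 0, 0.01, 0, 0, 0, -1],
  [0, 0, 0, 0, 0, 0, -1],
])

```text
time_s: 4.75
ee_pos: [0.559, 0.0635, 0.1774]
tool_rot: [0.707, 0.707, -0.002, -0.001]
contact_force: [-0.1, 0.7, -0.7]
grip_width: 1.002
```

Call:
play_rows([
  [0, 0, 0, 0, 0, 0, 1],
  [0, 0, 0, 0, 0, 0, 1],
  [0, 0, 0, 0, 0, 0, 1],
  [0, 0, 0, 0, 0, 0, 1],
  [0, 0, 0, 0, 0, 0, 1],
])

```text
time_s: 5.25
ee_pos: [0.5612, 0.0634, 0.1802]
tool_rot: [0.707, 0.707, 0.001, 0.001]
contact_force: [-3.6, -0.5, -2.8]
grip_width: 0.175
```

Call:
play_rows([
  [0, 0, 0, 0, 0, 0, 1],
  [0, 0, 0, 0, 0, 0, 1],
])

```text
time_s: 5.45
ee_pos: [0.5611, 0.0635, 0.1801]
tool_rot: [0.707, 0.707, 0.001, 0.001]
contact_force: [4.7, -1.0, -0.2]
grip_width: 0.18
```

```bash
python3 - <<'E'
from h import *
w=viewer.camera("wrist");crop("w5",w,200,120,460,440,2)
print(manip.get_state()["joint_pos"])
E
```

```text
[-0.627   0.2823  0.5671  1.5888 -0.1551  1.3141 -0.0379]
```

View pics/w5.png

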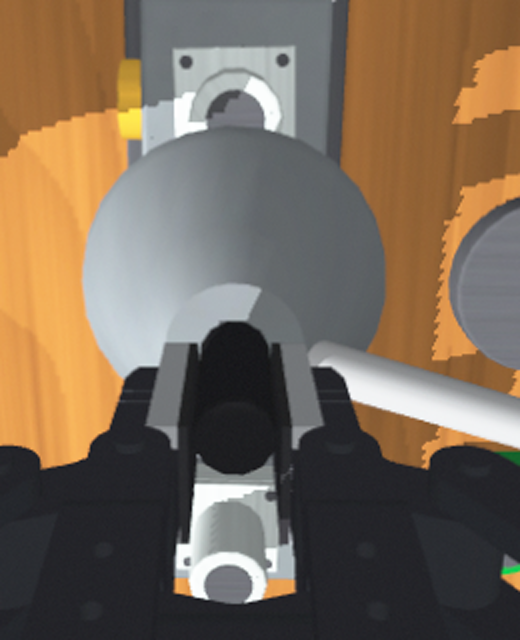

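The peg is gripped (width 0.18 ≈ 15 mm). Now I'll swing it along the arc toward +y.

Call:
play_rows([
  [0.0177, 0.0069, 0, 0, 0, 0, 1],
  [0.0167, 0.0089, 0, 0, 0, 0, 1],
  [0.0155, 0.0109, 0, 0, 0, 0, 1],
  [0.0141, 0.0126, 0, 0, 0, 0, 1],
  [0.0125, 0.0142, 0, 0, 0, 0, 1],
])

```text
time_s: 6.0
ee_pos: [0.6121, 0.1435, 0.18]
tool_rot: [0.706, 0.708, -0.0, -0.002]
contact_force: [-8.0, 4.3, 9.1]
grip_width: 0.172
```

Call:
play_rows([
  [0.0107, 0.0157, 0, 0, 0, 0, 1],
  [0.0088, 0.0168, 0, 0, 0, 0, 1],
  [0.0067, 0.0177, 0, 0, 0, 0, 1],
  [0.0045, 0.0184, 0, 0, 0, 0, 1],
  [0.0018, 0.0125, 0, 0, 0, 0, 1],
])

```text
time_s: 6.5
ee_pos: [0.6943, 0.1783, 0.18]
tool_rot: [0.705, 0.709, 0.001, -0.002]
contact_force: [-3.8, 7.4, 7.1]
grip_width: 0.178
```

Call:
play_rows([
  [0, 0, 0, 0, 0, 0, 1],
  [0, 0, 0, 0, 0, 0, 1],
  [0, 0, 0, 0, 0, 0, 1],
])

```text
time_s: 6.8
ee_pos: [0.6944, 0.1781, 0.18]
tool_rot: [0.705, 0.709, 0.002, -0.002]
contact_force: [-0.2, 8.1, 3.4]
grip_width: 0.178
```

Call:
play_rows([
  [0, 0, 0, 0, 0, 0, -1],
  [0, 0, 0, 0, 0, 0, -1],
  [0, 0, 0, 0, 0, 0, -1],
  [0, 0, 0, 0, 0, 0, -1],
  [0, 0, 0, 0, 0, 0, -1],
])

```text
time_s: 7.3
ee_pos: [0.6948, 0.1724, 0.1795]
tool_rot: [0.707, 0.707, -0.0, -0.0]
contact_force: [0.5, 0.7, -0.2]
grip_width: 0.994
```

Call:
play_rows([
  [0, 0, -0.03, 0, 0, 0, -1],
  [0, 0, -0.04, 0, 0, 0, -1],
  [0, 0, -0.04, 0, 0, 0, -1],
  [-0.035, -0.035, 0, 0, 0, 0, -1],
  [-0.035, -0.035, 0, 0, 0, 0, -1],
])

```text
time_s: 7.8
ee_pos: [0.6264, 0.1028, 0.2904]
tool_rot: [0.706, 0.708, 0.001, 0.002]
contact_force: [0.1, -1.4, 1.2]
grip_width: 1.002
```

```bash
python3 - <<'E'
from h import *
go([0.454,-0.3175,0.29],0)
i=viewer.camera("scene");crop("s6",i,200,160,440,340,3)
E
```

```text
shift_tool [-0.4197 -0.1739  0.0005] world d [-0.1724 -0.4203 -0.0004] turn [array([0.0037, 0.0019, 0.0037])] q7 -0.06396544386658314 t 7.8
```

View pics/s6.png

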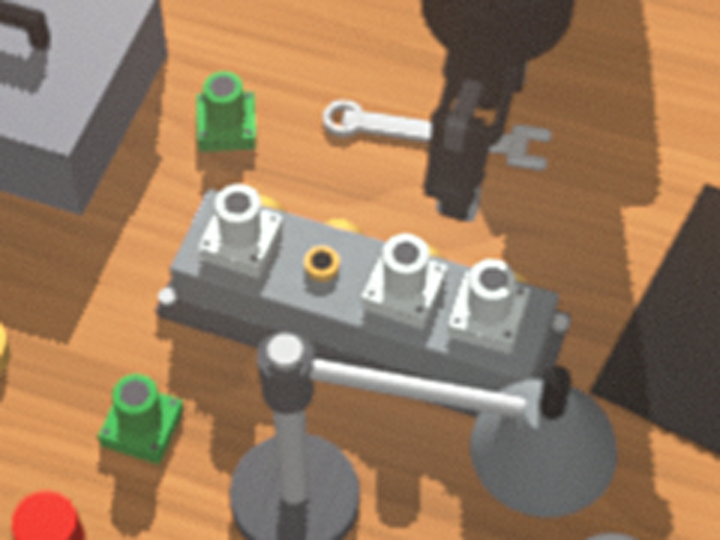

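The lamp now sits clear at scene crop (545,430) and all three covers are visible at (240,220), (405,270) and (490,295). Next is the lid handle.

Call:
play_rows([
  [-0.042, -0.0174, 0, 0, 0, 0, -1],
  [-0.042, -0.0174, 0, 0, 0, 0, -1],
  [-0.042, -0.0174, 0, 0, 0, 0, -1],
  [-0.042, -0.0174, 0, 0, 0, 0, -1],
  [-0.042, -0.0174, 0, 0, 0, 0, -1],
])

```text
time_s: 8.35
ee_pos: [0.5369, -0.1091, 0.2899]
tool_rot: [0.707, 0.707, 0.0, -0.0]
contact_force: [0.8, 0.2, -0.1]
grip_width: 0.997
```

Call:
play_rows([
  [-0.042, -0.0174, 0, 0, 0, 0, -1],
  [-0.042, -0.0174, 0, 0, 0, 0, -1],
  [-0.042, -0.0174, 0, 0, 0, 0, -1],
  [-0.042, -0.0174, 0, 0, 0, 0, -1],
  [-0.042, -0.0174, 0, 0, 0, 0, -1],
])

```text
time_s: 8.85
ee_pos: [0.4502, -0.319, 0.29]
tool_rot: [0.707, 0.707, 0.0, 0.0]
contact_force: [0.5, -0.3, 0.0]
grip_width: 0.997
```

Call:
play_rows([
  [0, 0, 0.03, 0, 0, 0, -1],
  [0, 0, 0.03, 0, 0, 0, -1],
  [0, 0, 0.03, 0, 0, 0, -1],
  [0, 0, 0.03, 0, 0, 0, -1],
  [0, 0, 0, 0, 0, 0, -1],
])

```text
time_s: 9.35
ee_pos: [0.4491, -0.3158, 0.1661]
tool_rot: [0.707, 0.707, -0.001, -0.003]
contact_force: [-0.7, 1.0, 0.2]
grip_width: 0.997
```

```bash
python3 - <<'E'
from h import *
go([0.454,-0.318,0.057],-0.018)
W=viewer.calibration("wrist")
cv2.imwrite("pics/w7.png",viewer.camera("wrist"))
print(proj(W,[[.454,-.318,.116],[.454,-.318+.046,.116],[.454,-.318-.046,.116]]))
E
```

```text
shift_tool [-0.0026  0.0055  0.1091] world d [ 0.0049 -0.0022 -0.1091] turn [array([-0.0059, -0.0032,  0.0187])] q7 0.7389716809949393 t 9.35
[[325.6814 254.4777]
 [326.1344 181.9222]
 [325.2519 319.7435]]
```

View pics/w7.png

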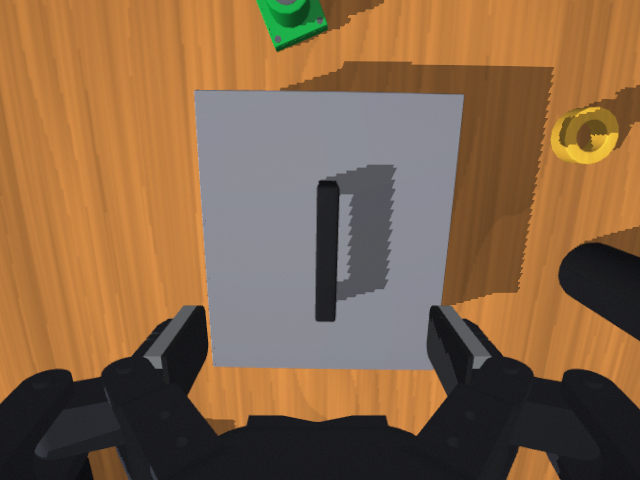

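The wrist view matches the projection: the handle runs from (327,182) to (326,320). I'll descend on it.

Call:
play_rows([
  [-0.0026, 0.0055, 0.03, 0, 0, 0.018, -1],
  [0, 0, 0.03, 0, 0, 0, -1],
  [0, 0, 0.025, 0, 0, 0, -1],
  [0, 0, 0.015, 0, 0, 0, -1],
  [0, 0, 0, 0, 0, 0, -1],
])

```text
time_s: 9.9
ee_pos: [0.4566, -0.3198, 0.0693]
tool_rot: [0.713, 0.701, -0.0, -0.001]
contact_force: [0.9, 0.6, -1.2]
grip_width: 0.996
```

```bash
python3 - <<'E'
from h import *
go([0.454,-0.318,0.057],-0.018)
cv2.imwrite("pics/w8.png",viewer.camera("wrist"))
E
```

```text
shift_tool [ 0.0018 -0.0026  0.0123] world d [-0.0026  0.0018 -0.0123] turn [array([-0.0015, -0.0005,  0.0012])] q7 0.7884714917803708 t 9.9
```

View pics/w8.png

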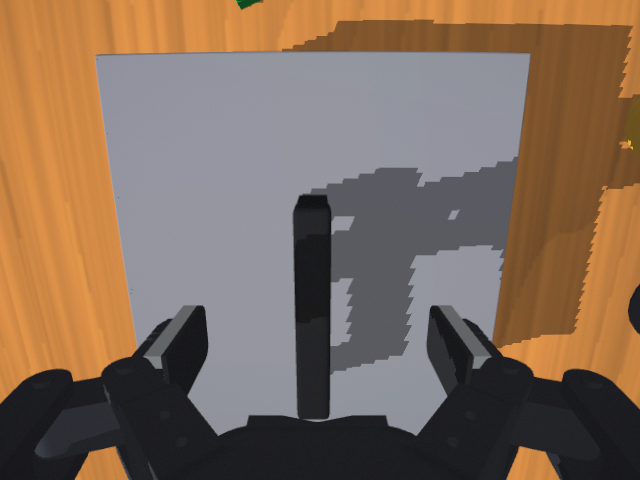

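Call:
play_rows([
  [0.0018, -0.0026, 0.012, 0, 0, 0, -1],
  [0, 0, 0, 0, 0, 0, 0],
  [0, 0, 0, 0, 0, 0, 1],
  [0, 0, 0, 0, 0, 0, 1],
  [0, 0, 0, 0, 0, 0, 1],
], squeeze=80)

```text
time_s: 10.45
ee_pos: [0.4545, -0.3184, 0.0582]
tool_rot: [0.713, 0.701, 0.0, 0.0]
contact_force: [-0.2, 0.9, 0.1]
grip_width: 0.332
```

Call:
play_rows([
  [0, 0, 0, 0, 0, 0, 1],
  [0, 0, 0, 0, 0, 0, 1],
  [0, 0, 0, 0, 0, 0, 1],
  [0, 0, 0, 0, 0, 0, 1],
])

```text
time_s: 10.85
ee_pos: [0.4545, -0.3185, 0.0582]
tool_rot: [0.713, 0.701, 0.0, 0.0]
contact_force: [-0.7, 0.9, 5.3]
grip_width: 0.145
```

```bash
python3 - <<'E'
from h import *
go([0.454,-0.318,0.057],-0.018)
cv2.imwrite("pics/w9.png",viewer.camera("wrist"))
E
```

```text
shift_tool [ 0.0004 -0.0005  0.0012] world d [-0.0005  0.0005 -0.0012] turn [array([0.0007, 0.0003, 0.001 ])] q7 0.7951384469992155 t 10.85
```

View pics/w9.png

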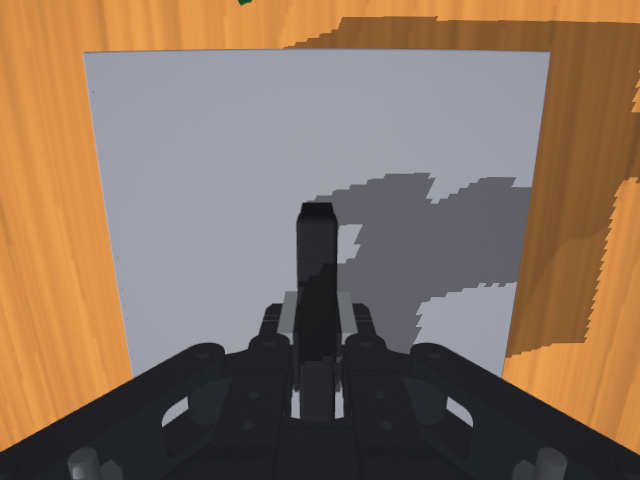

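The handle is gripped (12 mm). I'll lift.

Call:
play_rows([
  [0, 0, -0.01, 0, 0, 0, 1],
  [0, 0, -0.015, 0, 0, 0, 1],
  [0, 0, -0.02, 0, 0, 0, 1],
  [0, 0, -0.025, 0, 0, 0, 1],
  [0, 0, -0.025, 0, 0, 0, 1],
])

```text
time_s: 11.4
ee_pos: [0.4539, -0.3183, 0.1544]
tool_rot: [0.713, 0.701, -0.0, -0.0]
contact_force: [0.6, -0.8, -3.5]
grip_width: 0.143
```

Call:
play_rows([
  [0, 0, -0.025, 0, 0, 0, 1],
  [0, 0, -0.025, 0, 0, 0, 1],
  [0, 0, 0, 0, 0, 0, 1],
])

```text
time_s: 11.7
ee_pos: [0.4556, -0.3197, 0.207]
tool_rot: [0.713, 0.701, 0.001, 0.003]
contact_force: [0.2, -0.3, -2.3]
grip_width: 0.144
```

```bash
python3 - <<'E'
from h import *
go([0.487,0.322,0.20],-0.018)
print(manip.get_state()["contact_force"],manip.get_state()["wrist_torque"])
i=viewer.camera("scene");crop("s10",i,60,80,360,300,2.5)
E
```

```text
shift_tool [0.6422 0.0202 0.0053] world d [ 0.0314  0.6417 -0.007 ] turn [array([0.0057, 0.0028, 0.0005])] q7 0.7089135256543028 t 11.7
[ 0.1946 -0.2633 -2.2762] [-0.0499 -0.0461  0.0011]
```

View pics/s10.png

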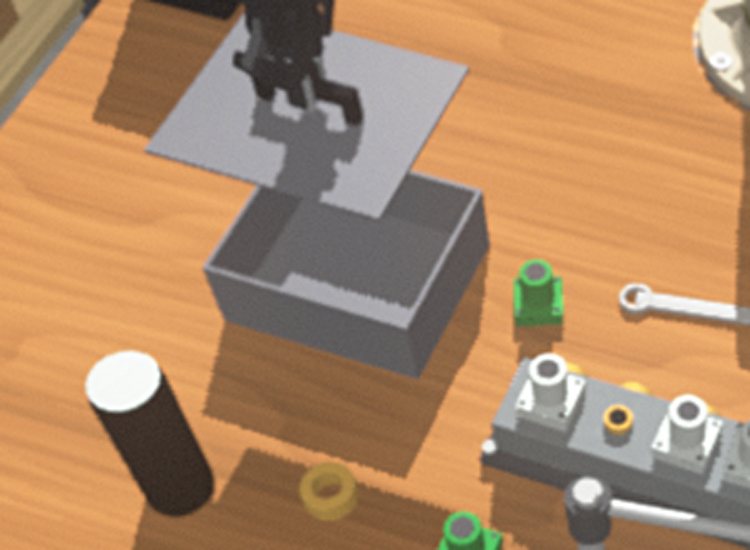

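The lid is lifted and level, with the tub open at crop (345,250). I'll carry it to the mat.

Call:
play_rows([
  [0.02, 0.0013, 0, 0, 0, 0, 1],
  [0.035, 0.0013, 0, 0, 0, 0, 1],
  [0.04, 0.0013, 0, 0, 0, 0, 1],
  [0.04, 0.0013, 0, 0, 0, 0, 1],
  [0.04, 0.0013, 0, 0, 0, 0, 1],
])

```text
time_s: 12.25
ee_pos: [0.4626, -0.1416, 0.2014]
tool_rot: [0.713, 0.701, -0.001, -0.001]
contact_force: [0.5, 0.3, -3.3]
grip_width: 0.143
```

Call:
play_rows([
  [0.04, 0.0013, 0, 0, 0, 0, 1],
  [0.04, 0.0013, 0, 0, 0, 0, 1],
  [0.04, 0.0013, 0, 0, 0, 0, 1],
  [0.04, 0.0013, 0, 0, 0, 0, 1],
  [0.04, 0.0013, 0, 0, 0, 0, 1],
])

```text
time_s: 12.75
ee_pos: [0.4725, 0.0579, 0.2015]
tool_rot: [0.713, 0.701, -0.001, -0.001]
contact_force: [1.6, -0.1, -3.1]
grip_width: 0.144
```

Call:
play_rows([
  [0.04, 0.0013, 0, 0, 0, 0, 1],
  [0.04, 0.0013, 0, 0, 0, 0, 1],
  [0.04, 0.0013, 0, 0, 0, 0, 1],
  [0.04, 0.0013, 0, 0, 0, 0, 1],
  [0.04, 0.0013, 0, 0, 0, 0, 1],
])

```text
time_s: 13.25
ee_pos: [0.4826, 0.2575, 0.2012]
tool_rot: [0.713, 0.701, -0.001, -0.0]
contact_force: [1.2, -0.8, -2.8]
grip_width: 0.148
```

Call:
play_rows([
  [0.035, 0.0013, 0, 0, 0, 0, 1],
  [0.02, 0, 0, 0, 0, 0, 1],
  [0, 0, 0, 0, 0, 0, 1],
])

```text
time_s: 13.55
ee_pos: [0.4839, 0.3145, 0.2007]
tool_rot: [0.711, 0.703, -0.001, -0.001]
contact_force: [-0.4, 0.6, -2.0]
grip_width: 0.148
```

```bash
python3 - <<'E'
from h import *
go([0.487,0.322,-0.008],-0.018)
i=viewer.camera("scene");crop("s11",i,300,150,600,370,2.5)
E
```

```text
shift_tool [0.0077 0.0036 0.2087] world d [ 0.0031  0.0075 -0.2087] turn [array([-0.0028,  0.0011,  0.0061])] q7 -0.57315172436053 t 13.55
```

View pics/s11.png

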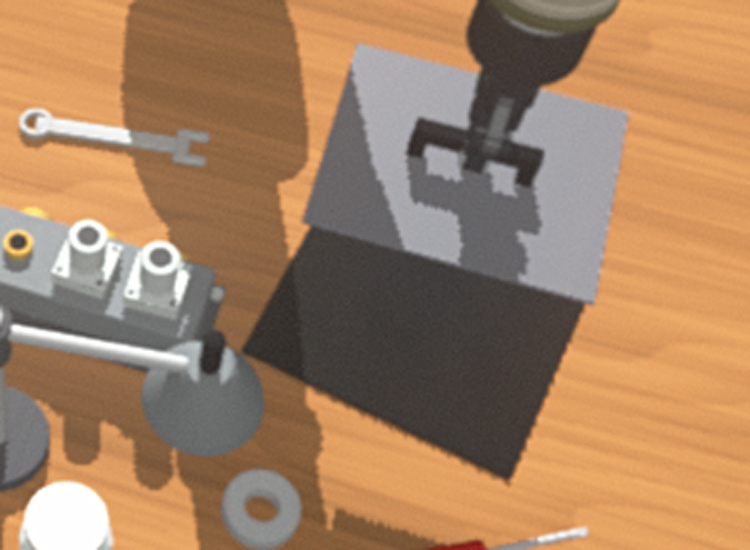

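The lid hangs over the mat, level, with its centre near crop (470,170). I'll lower it; the seated TCP z should be about -0.010.

Call:
play_rows([
  [0.006, 0.003, 0.02, 0, 0, 0, 1],
  [0, 0, 0.04, 0, 0, 0, 1],
  [0, 0, 0.04, 0, 0, 0, 1],
  [0, 0, 0.04, 0, 0, 0, 1],
  [0, 0, 0.03, 0, 0, 0, 1],
])

```text
time_s: 14.1
ee_pos: [0.4882, 0.3141, 0.03]
tool_rot: [0.714, 0.7, -0.002, 0.0]
contact_force: [-0.4, 0.2, -2.6]
grip_width: 0.145
```

Call:
play_rows([
  [0, 0, 0.015, 0, 0, 0, 1],
  [0, 0, 0.01, 0, 0, 0, 1],
  [0, 0, 0.004, 0, 0, 0, 1],
  [0, 0, 0.004, 0, 0, 0, 1],
  [0, 0, 0, 0, 0, 0, 1],
])

```text
time_s: 14.6
ee_pos: [0.4894, 0.3176, 0.0004]
tool_rot: [0.713, 0.701, 0.001, 0.0]
contact_force: [-0.6, -1.1, -2.6]
grip_width: 0.144
```

Call:
play_rows([
  [0, 0, 0.003, 0, 0, 0, 1],
  [0, 0, 0.003, 0, 0, 0, 1],
  [0, 0, 0.003, 0, 0, 0, 1],
  [0, 0, 0.001, 0, 0, 0, 1],
  [0, 0, 0, 0, 0, 0, 1],
])

```text
time_s: 15.1
ee_pos: [0.4889, 0.3174, -0.0098]
tool_rot: [0.713, 0.701, 0.0, -0.0]
contact_force: [-2.3, -1.3, 3.6]
grip_width: 0.147
```

```bash
python3 - <<'E'
from h import *
st=manip.get_state();print(st["ee_pos"],st["contact_force"])
i=viewer.camera("scene");crop("s12",i,380,190,560,350,4)
E
```

```text
[ 0.4889  0.3174 -0.0098] [-2.3389 -1.2971  3.6477]
```

View pics/s12.png

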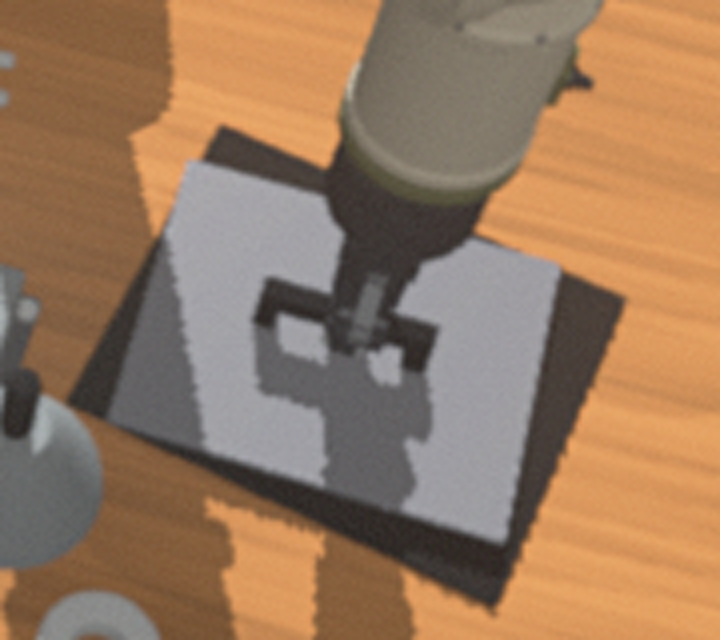

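Contact was at the predicted height and the lid lies flat in the middle of the mat. I'll release and rise, then go to the covers.

Call:
play_rows([
  [0, 0, 0, 0, 0, 0, -1],
  [0, 0, 0, 0, 0, 0, -1],
  [0, 0, 0, 0, 0, 0, -1],
  [0, 0, 0, 0, 0, 0, -1],
  [0, 0, 0, 0, 0, 0, -1],
])

```text
time_s: 15.65
ee_pos: [0.4889, 0.3173, -0.0104]
tool_rot: [0.713, 0.701, -0.0, 0.0]
contact_force: [-0.5, -0.2, -0.4]
grip_width: 0.97
```

Call:
play_rows([
  [0, 0, -0.02, 0, 0, 0, -1],
  [0, 0, -0.04, 0, 0, 0, -1],
  [0, 0, -0.05, 0, 0, 0, -1],
  [0, 0, -0.05, 0, 0, 0, -1],
  [0, 0, -0.02, 0, 0, 0, -1],
])

```text
time_s: 16.15
ee_pos: [0.4909, 0.3184, 0.1755]
tool_rot: [0.713, 0.701, 0.004, 0.0]
contact_force: [0.1, -0.7, 0.8]
grip_width: 1.001
```

```bash
python3 - <<'E'
from h import *
go([0.558,0.1055,0.17],0)
i=viewer.camera("top");crop("t13",i,120,210,400,350,2.8)
j=viewer.camera("scene");crop("s13",j,230,190,430,320,4)
E
```

```text
shift_tool [-0.2117  0.0708  0.0049] world d [ 0.0671 -0.2129 -0.0055] turn [array([ 0.006 , -0.0048, -0.0173])] q7 -0.5707867410193808 t 16.15
```

View pics/t13.png

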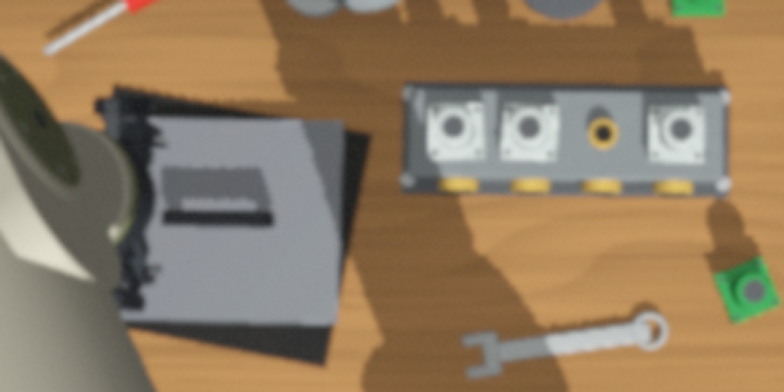

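View pics/s13.png

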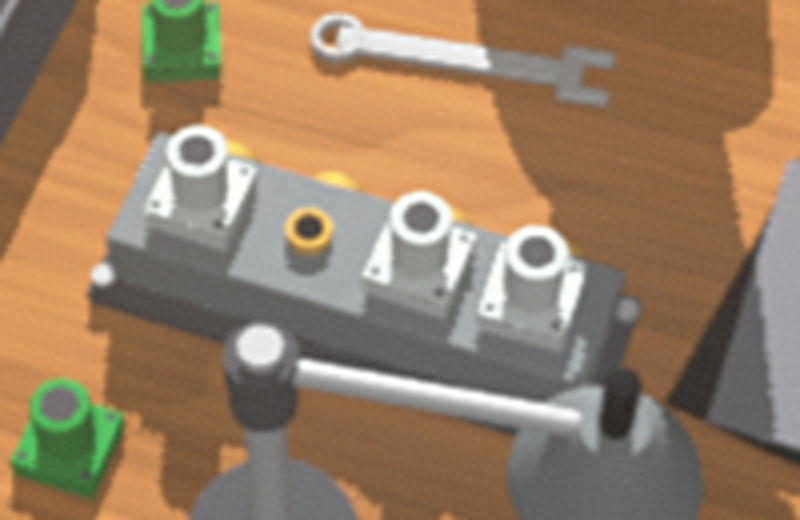

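```bash
python3 - <<'E'
from h import *
T=viewer.calibration("top");S=viewer.calibration("scene")
t=lambda u,v:(120+(u+.5)/2.8-.5,210+(v+.5)/2.8-.5)
s=lambda u,v:(230+(u+.5)/4-.5,190+(v+.5)/4-.5)
for n,a,b in (("A",(681,129),(197,152)),("B",(529,128),(421,217)),("C",(454,127),(538,252))): print(n,*tri([(T,t(*a)),(S,s(*b))]))
print("lid handle",atz(T,t(218,218),.048))
E
```

```text
A [ 0.5581 -0.0805  0.105 ] [np.float64(0.0001070803526077119), np.float64(0.0001070803526076977)]
B [0.5592 0.0434 0.1058] [np.float64(0.00041317827102566686), np.float64(0.0004131782710257111)]
C [0.5601 0.1055 0.1052] [np.float64(0.0003562139648458712), np.float64(0.0003562139648458858)]
lid handle [0.4881 0.3109 0.048 ]
```

Call:
play_rows([
  [-0.042, 0.0145, 0, 0, 0, -0.017, -1],
  [-0.042, 0.0145, 0, 0, 0, 0, -1],
  [-0.042, 0.0145, 0, 0, 0, 0, -1],
  [-0.042, 0.0145, 0, 0, 0, 0, -1],
  [-0.042, 0.0145, 0, 0, 0, 0, -1],
])

```text
time_s: 16.75
ee_pos: [0.5603, 0.1052, 0.1685]
tool_rot: [0.707, 0.707, -0.001, -0.0]
contact_force: [0.9, 0.4, 0.6]
grip_width: 0.997
```

Call:
play_rows([
  [0, 0, 0, 0, 0, 0, -1],
  [0, 0, 0, 0, 0, 0, -1],
])

```text
time_s: 16.95
ee_pos: [0.5604, 0.1054, 0.1686]
tool_rot: [0.708, 0.706, -0.001, -0.0]
contact_force: [-0.1, 0.9, 0.0]
grip_width: 0.997
```

```bash
python3 - <<'E'
from h import *
go([0.560,0.1055,0.046],0)
W=viewer.calibration("wrist");cv2.imwrite("pics/w14.png",viewer.camera("wrist"))
print(proj(W,[[.560,.1055,.106]]))
E
```

```text
shift_tool [ 0.0002 -0.0002  0.1226] world d [-0.0004  0.0001 -0.1226] turn [array([-0.0016,  0.0007, -0.0033])] q7 -0.14361876995246323 t 16.95
[[317.156  245.3041]]
```

View pics/w14.png

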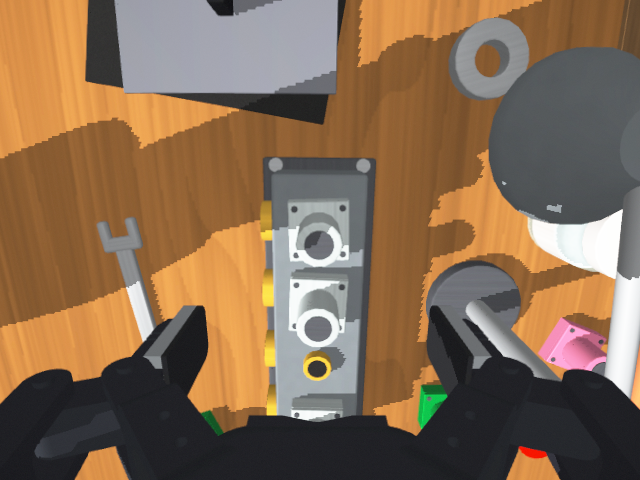

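Cover C shows at (319,243), matching the projection (317,245). I'll descend and grip.

Call:
play_rows([
  [0, 0, 0.035, 0, 0, 0, -1],
  [0, 0, 0.035, 0, 0, 0, -1],
  [0, 0, 0.03, 0, 0, 0, -1],
  [0, 0, 0.02, 0, 0, 0, -1],
  [0, 0, 0.002, 0, 0, 0, -1],
])

```text
time_s: 17.5
ee_pos: [0.5575, 0.1087, 0.0442]
tool_rot: [0.706, 0.708, -0.003, -0.002]
contact_force: [-1.1, -0.7, 1.2]
grip_width: 0.999
```

Call:
play_rows([
  [0, 0, 0, 0, 0, 0, 1],
  [0, 0, 0, 0, 0, 0, 1],
  [0, 0, 0, 0, 0, 0, 1],
  [0, 0, 0, 0, 0, 0, 1],
  [0, 0, 0, 0, 0, 0, 1],
], squeeze=70)

```text
time_s: 18.0
ee_pos: [0.5617, 0.1074, 0.0492]
tool_rot: [0.707, 0.707, 0.001, 0.0]
contact_force: [-0.1, -0.8, 7.1]
grip_width: 0.355
```

```bash
python3 - <<'E'
from h import *
go([0.454,-0.365,0.19],0)
crop("w15",viewer.camera("wrist"),200,120,440,440,2)
E
```

```text
shift_tool [-0.4723 -0.1074 -0.1416] world d [-0.1077 -0.4724  0.1408] turn [array([ 0.0024, -0.001 ,  0.    ])] q7 -0.10193119781140705 t 18.0
```

View pics/w15.png

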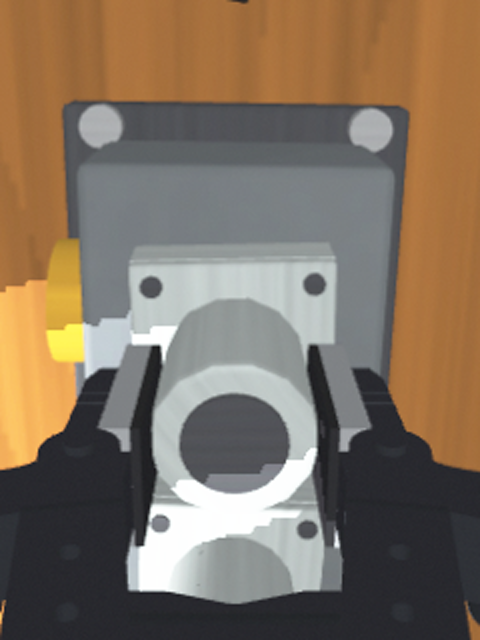

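Cover C is held (30 mm). I'll lift it and carry it to the tub.

Call:
play_rows([
  [0, 0, -0.01, 0, 0, 0, 1],
  [0, 0, -0.025, 0, 0, 0, 1],
  [0, 0, -0.035, 0, 0, 0, 1],
  [0, 0, -0.035, 0, 0, 0, 1],
  [0, 0, -0.03, 0, 0, 0, 1],
])

```text
time_s: 18.55
ee_pos: [0.5607, 0.1068, 0.1853]
tool_rot: [0.707, 0.707, 0.001, 0.0]
contact_force: [0.6, -0.2, -0.9]
grip_width: 0.343
```

Call:
play_rows([
  [-0.038, -0.009, 0, 0, 0, 0, 1],
  [-0.04, -0.009, 0, 0, 0, 0, 1],
  [-0.04, -0.009, 0, 0, 0, 0, 1],
  [-0.04, -0.009, 0, 0, 0, 0, 1],
  [-0.04, -0.009, 0, 0, 0, 0, 1],
])

```text
time_s: 19.05
ee_pos: [0.5149, -0.0926, 0.1834]
tool_rot: [0.707, 0.707, 0.0, 0.0]
contact_force: [1.5, -0.0, -0.6]
grip_width: 0.35
```

Call:
play_rows([
  [-0.04, -0.009, 0, 0, 0, 0, 1],
  [-0.04, -0.009, 0, 0, 0, 0, 1],
  [-0.04, -0.009, 0, 0, 0, 0, 1],
  [-0.04, -0.009, 0, 0, 0, 0, 1],
  [-0.04, -0.009, 0, 0, 0, 0, 1],
])

```text
time_s: 19.55
ee_pos: [0.4699, -0.2924, 0.1835]
tool_rot: [0.707, 0.707, 0.0, 0.0]
contact_force: [0.4, 1.0, -1.8]
grip_width: 0.35
```

Call:
play_rows([
  [-0.04, -0.009, 0, 0, 0, 0, 1],
  [-0.04, -0.009, 0, 0, 0, 0, 1],
  [0, 0, 0, 0, 0, 0, 1],
  [0, 0, 0, 0, 0, 0, 1],
])

```text
time_s: 19.95
ee_pos: [0.4516, -0.3722, 0.183]
tool_rot: [0.708, 0.706, -0.0, -0.0]
contact_force: [1.6, 0.7, -2.3]
grip_width: 0.349
```

```bash
python3 - <<'E'
from h import *
go([0.454,-0.375,0.005],0)
cv2.imwrite("pics/w16.png",viewer.camera("wrist"))
W=viewer.calibration("wrist")
for k in (-1,1): print(proj(W,[[.454+sx*.085,-.3195+sy*.1,.08] for sx,sy in((1,1),(1,-1),(-1,-1),(-1,1))]));break
E
```

```text
shift_tool [-0.0028  0.0025  0.178 ] world d [ 0.0024 -0.0028 -0.178 ] turn [array([-0.0004,  0.0002, -0.0031])] q7 0.8215821599228725 t 19.95
[[445.3502  13.5346]
 [424.0831 289.5408]
 [214.5059 289.7646]
 [193.3692  13.8937]]
```

View pics/w16.png

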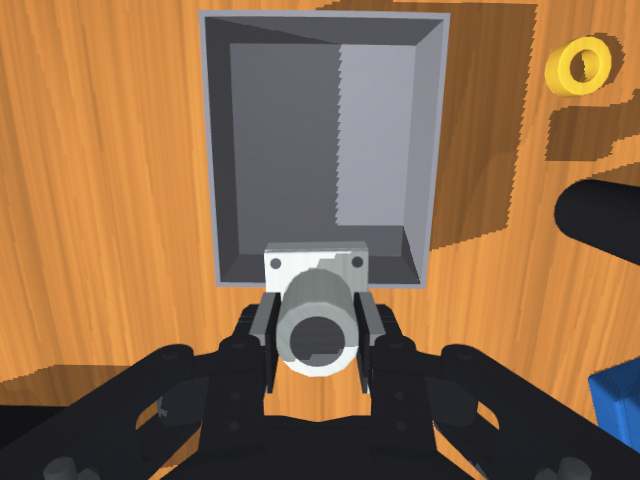

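The tub rim corners appear at (201,12), (447,13), (425,287) and (218,286), close to the projection. I'll lower the cover into the -y end.

Call:
play_rows([
  [0, 0.003, 0.03, 0, 0, 0, 1],
  [0, 0, 0.04, 0, 0, 0, 1],
  [0, 0, 0.04, 0, 0, 0, 1],
  [0, 0, 0.035, 0, 0, 0, 1],
  [0, 0, 0.02, 0, 0, 0, 1],
])

```text
time_s: 20.5
ee_pos: [0.4556, -0.3674, 0.0148]
tool_rot: [0.706, 0.708, 0.0, -0.002]
contact_force: [0.1, 0.4, -0.9]
grip_width: 0.348
```

Call:
play_rows([
  [0, 0, 0.01, 0, 0, 0, 1],
  [0, 0, 0, 0, 0, 0, 1],
])

```text
time_s: 20.7
ee_pos: [0.4559, -0.3691, 0.0068]
tool_rot: [0.706, 0.708, 0.0, -0.001]
contact_force: [-0.4, 0.1, -0.9]
grip_width: 0.346
```

Call:
play_rows([
  [-0.002, 0, 0.006, 0, 0, 0, 1],
  [0, 0, 0, 0, 0, 0, 1],
  [0, 0, 0, 0, 0, 0, -1],
  [0, 0, 0, 0, 0, 0, -1],
  [0, 0, 0, 0, 0, 0, -1],
])

```text
time_s: 21.2
ee_pos: [0.456, -0.3733, 0.0023]
tool_rot: [0.707, 0.707, 0.0, 0.001]
contact_force: [0.7, 0.5, -0.5]
grip_width: 0.844
```

Call:
play_rows([
  [0, 0, 0, 0, 0, 0, -1],
  [0, 0, -0.03, 0, 0, 0, -1],
  [0, 0, -0.05, 0, 0, 0, -1],
  [0, 0, -0.05, 0, 0, 0, -1],
  [0, 0, -0.05, 0, 0, 0, -1],
])

```text
time_s: 21.7
ee_pos: [0.4552, -0.3729, 0.1837]
tool_rot: [0.707, 0.707, -0.0, -0.0]
contact_force: [0.9, -0.4, 0.8]
grip_width: 1.003
```

```bash
python3 - <<'E'
from h import *
go([0.559,0.0434,0.18],0)
cv2.imwrite("pics/w17.png",viewer.camera("wrist"))
W=viewer.calibration("wrist");print(W["extrinsics"][:3,3],manip.get_state()["ee_pos"])
j=viewer.camera("scene");crop("s17",j,110,120,410,310,2.6)
E
```

```text
shift_tool [0.4163 0.1037 0.0037] world d [ 0.1038  0.4163 -0.0037] turn [array([-0.0002,  0.0001, -0.0005])] q7 0.8250116666226773 t 21.7
[ 0.4561 -0.3053  0.3704] [ 0.458  -0.3759  0.193 ]
```

View pics/w17.png

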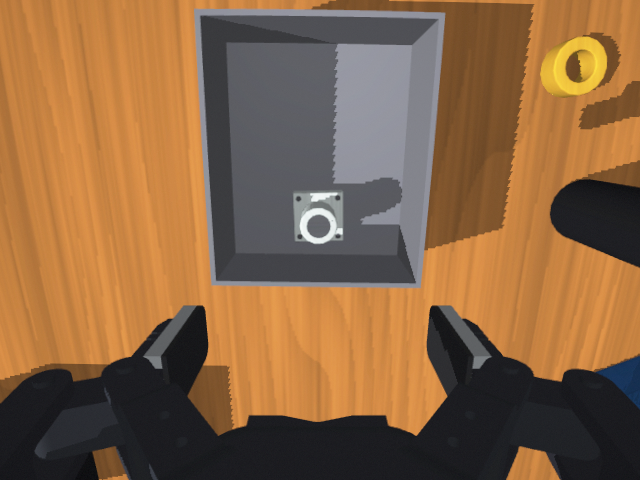

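View pics/s17.png

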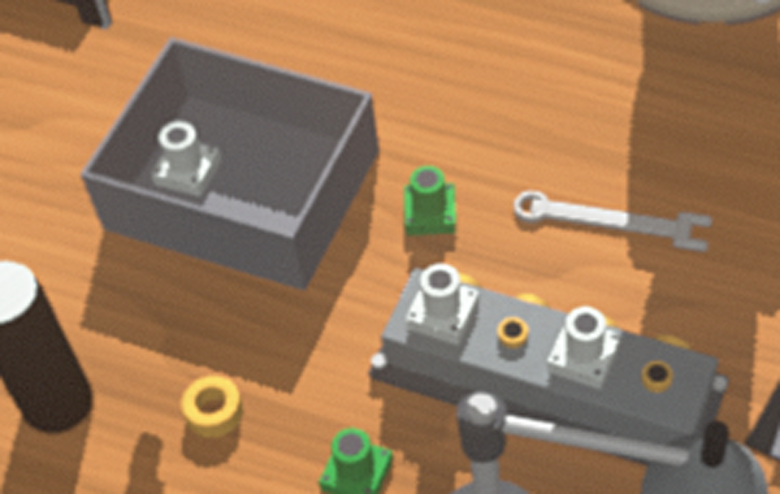

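The first cover stands in the tub at wrist (319,217), and the bosses of covers A and B are still occupied. Next is B.

Call:
play_rows([
  [0.04, 0.0103, 0, 0, 0, 0, -1],
  [0.042, 0.0104, 0, 0, 0, 0, -1],
  [0.042, 0.0104, 0, 0, 0, 0, -1],
  [0.042, 0.0104, 0, 0, 0, 0, -1],
  [0.042, 0.0104, 0, 0, 0, 0, -1],
])

```text
time_s: 22.3
ee_pos: [0.5077, -0.1633, 0.1817]
tool_rot: [0.707, 0.707, 0.0, 0.0]
contact_force: [0.3, -0.3, 0.1]
grip_width: 1.0
```

Call:
play_rows([
  [0.042, 0.0104, 0, 0, 0, 0, -1],
  [0.042, 0.0104, 0, 0, 0, 0, -1],
  [0.042, 0.0104, 0, 0, 0, 0, -1],
  [0.042, 0.0104, 0, 0, 0, 0, -1],
  [0.04, 0.0104, 0, 0, 0, 0, -1],
])

```text
time_s: 22.8
ee_pos: [0.5597, 0.0451, 0.1817]
tool_rot: [0.707, 0.707, 0.0, -0.0]
contact_force: [0.3, -0.3, 0.5]
grip_width: 1.0
```

Call:
play_rows([
  [0, 0, 0, 0, 0, 0, -1],
  [0, 0, 0, 0, 0, 0, -1],
])

```text
time_s: 23.0
ee_pos: [0.5594, 0.0441, 0.1812]
tool_rot: [0.706, 0.708, -0.0, -0.0]
contact_force: [-0.1, -1.7, -0.1]
grip_width: 1.001
```

```bash
python3 - <<'E'
from h import *
go([0.559,0.0434,0.047],0)
W=viewer.calibration("wrist");crop("w18",viewer.camera("wrist"),160,120,480,420,2)
print(proj(W,[[.559,.0434,.106]]))
E
```

```text
shift_tool [-0.0006 -0.0003  0.1342] world d [-0.0004 -0.0007 -0.1342] turn [array([-0.0007,  0.0004,  0.0026])] q7 -0.02275387909681361 t 23.0
[[316.9792 241.372 ]]
```

View pics/w18.png

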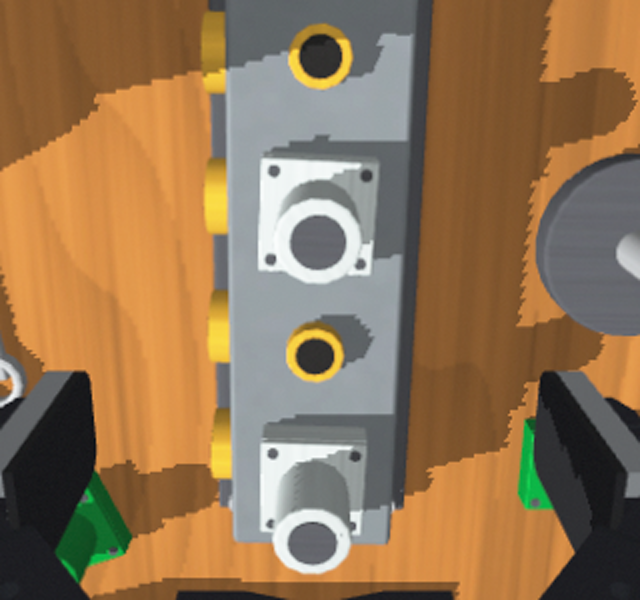

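Call:
play_rows([
  [0, 0, 0.04, 0, 0, 0, -1],
  [0, 0, 0.04, 0, 0, 0, -1],
  [0, 0, 0.035, 0, 0, 0, -1],
  [0, 0, 0.019, 0, 0, 0, -1],
  [0, 0, 0, 0, 0, 0, -1],
])

```text
time_s: 23.55
ee_pos: [0.557, 0.0406, 0.045]
tool_rot: [0.708, 0.706, -0.003, -0.001]
contact_force: [-0.5, 0.5, 0.7]
grip_width: 0.998
```

Call:
play_rows([
  [0, 0, 0, 0, 0, 0, 1],
  [0, 0, 0, 0, 0, 0, 1],
  [0, 0, 0, 0, 0, 0, 1],
  [0, 0, 0, 0, 0, 0, 1],
  [0, 0, 0, 0, 0, 0, 1],
])

```text
time_s: 24.05
ee_pos: [0.5606, 0.0431, 0.0492]
tool_rot: [0.707, 0.707, 0.001, 0.001]
contact_force: [-1.5, 0.6, 6.2]
grip_width: 0.349
```

Call:
play_rows([
  [0, 0, -0.01, 0, 0, 0, 1],
  [0, 0, -0.025, 0, 0, 0, 1],
  [0, 0, -0.035, 0, 0, 0, 1],
  [0, 0, -0.035, 0, 0, 0, 1],
  [0, 0, -0.03, 0, 0, 0, 1],
])

```text
time_s: 24.55
ee_pos: [0.5596, 0.0429, 0.1854]
tool_rot: [0.707, 0.707, 0.001, 0.0]
contact_force: [0.1, 0.1, -2.1]
grip_width: 0.353
```

```bash
python3 - <<'E'
from h import *
go([0.456,-0.3175,0.183],0)
crop("w19",viewer.camera("wrist"),160,120,480,420,2)
E
```

```text
shift_tool [-0.3604 -0.1036  0.0021] world d [-0.1036 -0.3604 -0.0024] turn [array([ 0.0014, -0.0002, -0.0002])] q7 -0.023697054500632 t 24.55
```

View pics/w19.png

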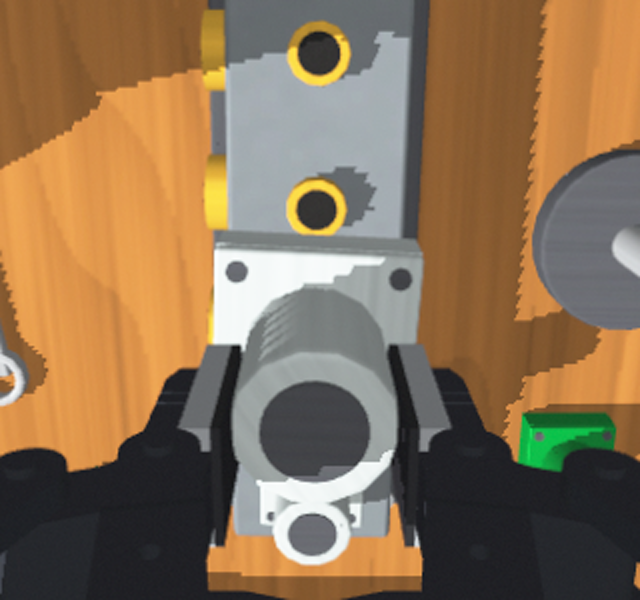

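Cover B is held and off its boss. I'll carry it to the tub's middle.

Call:
play_rows([
  [-0.038, -0.0115, 0, 0, 0, 0, 1],
  [-0.04, -0.0115, 0, 0, 0, 0, 1],
  [-0.04, -0.0115, 0, 0, 0, 0, 1],
  [-0.04, -0.0115, 0, 0, 0, 0, 1],
  [-0.04, -0.0115, 0, 0, 0, 0, 1],
])

```text
time_s: 25.1
ee_pos: [0.5012, -0.1564, 0.1833]
tool_rot: [0.707, 0.707, 0.0, 0.0]
contact_force: [0.5, -0.6, -1.4]
grip_width: 0.352
```

Call:
play_rows([
  [-0.04, -0.0115, 0, 0, 0, 0, 1],
  [-0.04, -0.0115, 0, 0, 0, 0, 1],
  [-0.04, -0.0115, 0, 0, 0, 0, 1],
  [-0.042, -0.0116, 0, 0, 0, 0, 1],
  [0, 0, 0, 0, 0, 0, 1],
])

```text
time_s: 25.6
ee_pos: [0.4518, -0.3241, 0.1837]
tool_rot: [0.711, 0.704, -0.001, 0.001]
contact_force: [0.2, -0.2, -0.9]
grip_width: 0.351
```

```bash
python3 - <<'E'
from h import *
go([0.456,-0.3175,0.003],0)
cv2.imwrite("pics/w20.png",viewer.camera("wrist"))
E
```

```text
shift_tool [0.0073 0.0042 0.1807] world d [ 0.0042  0.0066 -0.1807] turn [array([-0.0005,  0.0036, -0.0101])] q7 0.7185914625499434 t 25.6
```

View pics/w20.png

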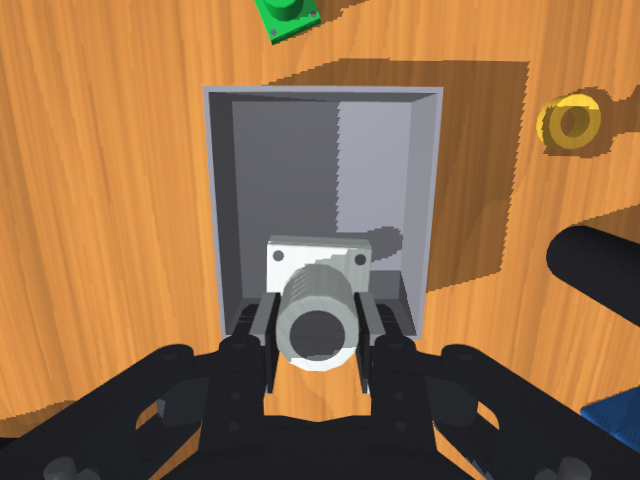

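Call:
play_rows([
  [0, 0, 0.02, 0, 0, 0, 1],
  [0, 0, 0.04, 0, 0, 0, 1],
  [0, 0, 0.04, 0, 0, 0, 1],
  [0, 0, 0.035, 0, 0, 0, 1],
  [0, 0, 0.02, 0, 0, 0, 1],
])

```text
time_s: 26.15
ee_pos: [0.4552, -0.3144, 0.0249]
tool_rot: [0.706, 0.708, -0.0, -0.002]
contact_force: [-0.5, -0.4, -1.4]
grip_width: 0.351
```

Call:
play_rows([
  [0, 0, 0.015, 0, 0, 0, 1],
  [0, 0, 0.006, 0, 0, 0, 1],
  [0, 0, 0, 0, 0, 0, 1],
])

```text
time_s: 26.45
ee_pos: [0.4562, -0.3165, 0.0067]
tool_rot: [0.707, 0.707, -0.0, -0.0]
contact_force: [0.3, -0.7, -1.2]
grip_width: 0.349
```

Call:
play_rows([
  [0, 0, 0.005, 0, 0, 0, 1],
  [0, 0, 0, 0, 0, 0, 1],
  [0, 0, 0, 0, 0, 0, -1],
  [0, 0, 0, 0, 0, 0, -1],
  [0, 0, 0, 0, 0, 0, -1],
])

```text
time_s: 26.95
ee_pos: [0.4562, -0.3172, 0.0022]
tool_rot: [0.707, 0.707, 0.0, 0.0]
contact_force: [0.3, -0.7, 0.2]
grip_width: 0.847
```

Call:
play_rows([
  [0, 0, 0, 0, 0, 0, -1],
  [0, 0, -0.03, 0, 0, 0, -1],
  [0, 0, -0.05, 0, 0, 0, -1],
  [0, 0, -0.05, 0, 0, 0, -1],
  [0, 0, -0.05, 0, 0, 0, -1],
])

```text
time_s: 27.45
ee_pos: [0.4554, -0.3169, 0.1837]
tool_rot: [0.707, 0.707, -0.0, -0.0]
contact_force: [0.9, -0.5, 0.1]
grip_width: 0.999
```

Call:
play_rows([
  [0.039, 0.017, 0, 0, 0, 0, -1],
  [0.039, 0.017, 0, 0, 0, 0, -1],
  [0.039, 0.017, 0, 0, 0, 0, -1],
  [0.039, 0.017, 0, 0, 0, 0, -1],
  [0.039, 0.017, 0, 0, 0, 0, -1],
])

```text
time_s: 27.95
ee_pos: [0.5414, -0.1203, 0.182]
tool_rot: [0.707, 0.707, 0.0, 0.0]
contact_force: [0.2, -0.3, 0.4]
grip_width: 1.001
```

Call:
play_rows([
  [0.041, 0.017, 0, 0, 0, 0, -1],
  [0, 0, 0, 0, 0, 0, -1],
  [0, 0, 0, 0, 0, 0, -1],
])

```text
time_s: 28.25
ee_pos: [0.5581, -0.0796, 0.1814]
tool_rot: [0.706, 0.708, -0.0, -0.0]
contact_force: [-0.7, -1.0, 0.4]
grip_width: 0.998
```

```bash
python3 - <<'E'
from h import *
go([0.558,-0.0807,0.047],0)
W=viewer.calibration("wrist");cv2.imwrite("pics/w21.png",viewer.camera("wrist"))
print(proj(W,[[.558,-.0807,.106]]))
j=viewer.camera("scene");crop("s21",j,110,120,410,310,2.6)
E
```

```text
shift_tool [-0.0011 -0.0001  0.1344] world d [-0.0001 -0.0011 -0.1344] turn [array([-0.0006,  0.0003,  0.0032])] q7 0.2272014247053356 t 28.25
[[317.4021 241.9238]]
```

View pics/w21.png

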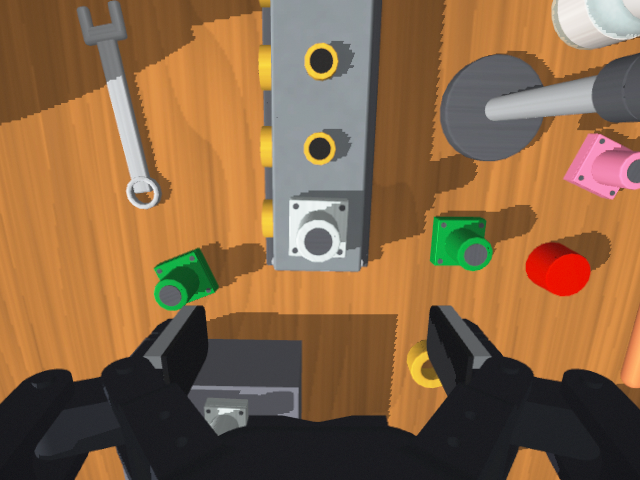

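View pics/s21.png

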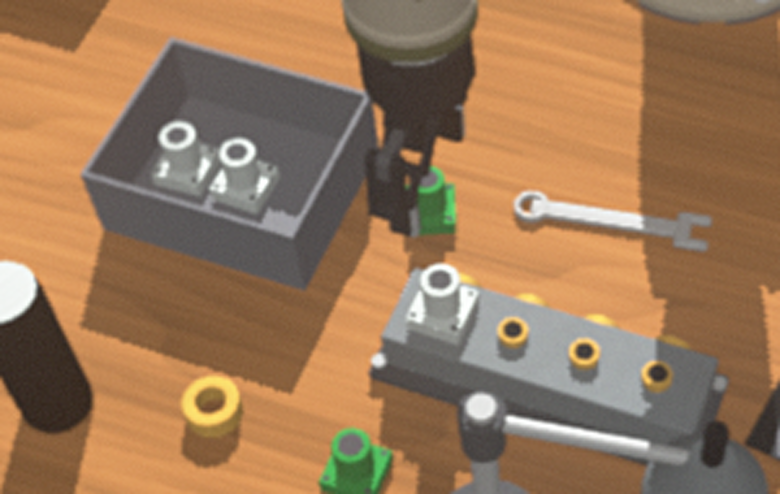

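Two covers are in the tub. Cover A is at (319,238), as expected, with the green lookalikes clear of the jaws.

Call:
play_rows([
  [-0.001, 0, 0.04, 0, 0, 0, -1],
  [0, 0, 0.04, 0, 0, 0, -1],
  [0, 0, 0.035, 0, 0, 0, -1],
  [0, 0, 0.019, 0, 0, 0, -1],
  [0, 0, 0, 0, 0, 0, -1],
])

```text
time_s: 28.85
ee_pos: [0.5551, -0.0835, 0.045]
tool_rot: [0.708, 0.706, -0.002, -0.002]
contact_force: [-0.1, -0.3, -1.0]
grip_width: 1.0
```

Call:
play_rows([
  [0, 0, 0, 0, 0, 0, 1],
  [0, 0, 0, 0, 0, 0, 1],
  [0, 0, 0, 0, 0, 0, 1],
  [0, 0, 0, 0, 0, 0, 1],
  [0, 0, 0, 0, 0, 0, 1],
])

```text
time_s: 29.35
ee_pos: [0.559, -0.0821, 0.0492]
tool_rot: [0.707, 0.707, 0.001, 0.001]
contact_force: [-0.4, 0.5, 5.7]
grip_width: 0.347
```

Call:
play_rows([
  [0, 0, -0.01, 0, 0, 0, 1],
  [0, 0, -0.025, 0, 0, 0, 1],
  [0, 0, -0.035, 0, 0, 0, 1],
  [0, 0, -0.035, 0, 0, 0, 1],
  [0, 0, -0.03, 0, 0, 0, 1],
])

```text
time_s: 29.85
ee_pos: [0.558, -0.0822, 0.1854]
tool_rot: [0.707, 0.707, 0.001, 0.001]
contact_force: [1.0, 0.1, -0.9]
grip_width: 0.349
```

```bash
python3 - <<'E'
from h import *
go([0.456,-0.2585,0.183],0)
crop("w22",viewer.camera("wrist"),160,120,480,420,2)
E
```

```text
shift_tool [-0.1764 -0.102   0.0023] world d [-0.102  -0.1763 -0.0024] turn [array([ 0.0015,  0.    , -0.0003])] q7 0.2282841658529709 t 29.85
```

View pics/w22.png

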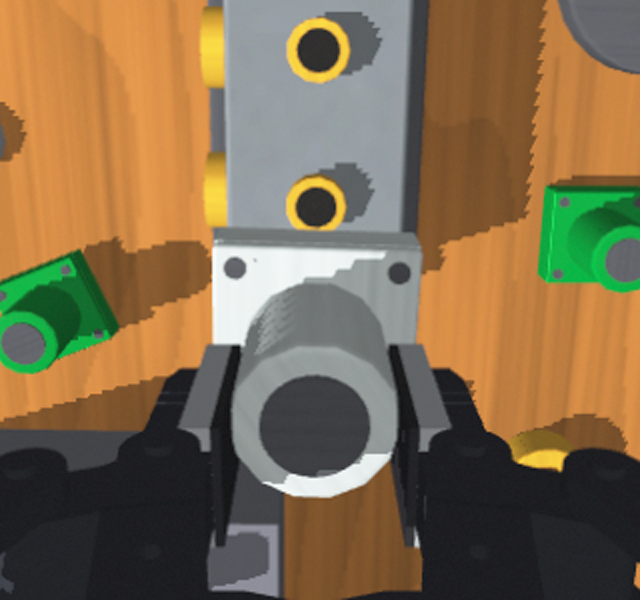

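Cover A is held. I'll carry it to the tub's +y slot.

Call:
play_rows([
  [-0.036, -0.0204, 0, 0, 0, 0, 1],
  [-0.036, -0.0204, 0, 0, 0, 0, 1],
  [-0.036, -0.0204, 0, 0, 0, 0, 1],
  [-0.036, -0.0204, 0, 0, 0, 0, 1],
  [-0.036, -0.0204, 0, 0, 0, 0, 1],
])

```text
time_s: 30.4
ee_pos: [0.4549, -0.2632, 0.1834]
tool_rot: [0.707, 0.707, 0.0, 0.0]
contact_force: [0.1, -1.2, -1.4]
grip_width: 0.349
```

Call:
play_rows([
  [0, 0, 0, 0, 0, 0, 1],
  [0, 0, 0, 0, 0, 0, 1],
  [0, 0, 0, 0, 0, 0, 1],
])

```text
time_s: 30.7
ee_pos: [0.4565, -0.2609, 0.1829]
tool_rot: [0.707, 0.708, 0.0, -0.0]
contact_force: [0.5, -0.4, -0.6]
grip_width: 0.347
```

```bash
python3 - <<'E'
from h import *
go([0.456,-0.263,0.008],0)
cv2.imwrite("pics/w23.png",viewer.camera("wrist"))
j=viewer.camera("scene");crop("s23",j,110,120,290,270,4)
E
```

```text
shift_tool [-0.0022 -0.0006  0.1749] world d [-0.0005 -0.0021 -0.1749] turn [array([ 0.0003, -0.0005,  0.0014])] q7 0.5886763447288395 t 30.7
```

View pics/s23.png

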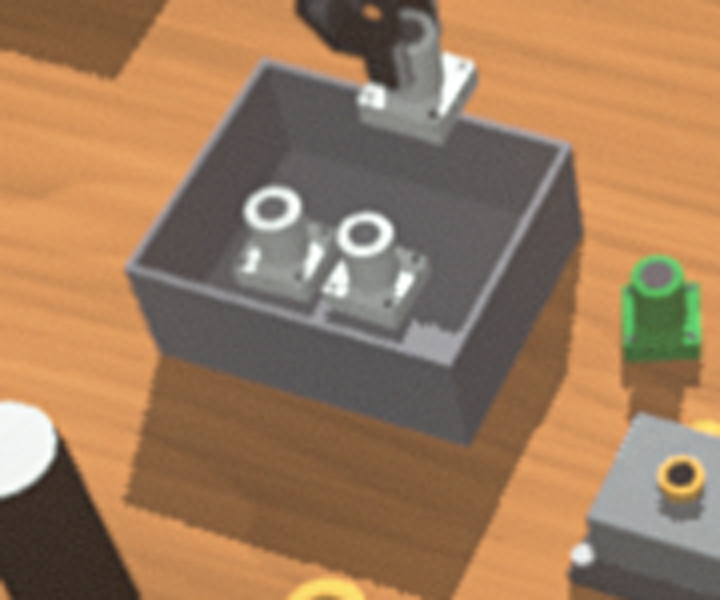

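Call:
play_rows([
  [-0.002, 0, 0.02, 0, 0, 0, 1],
  [0, 0, 0.04, 0, 0, 0, 1],
  [0, 0, 0.04, 0, 0, 0, 1],
  [0, 0, 0.035, 0, 0, 0, 1],
  [0, 0, 0.02, 0, 0, 0, 1],
])

```text
time_s: 31.3
ee_pos: [0.455, -0.2619, 0.0247]
tool_rot: [0.706, 0.708, -0.001, -0.002]
contact_force: [0.8, -0.5, -0.7]
grip_width: 0.35
```

Call:
play_rows([
  [0, 0, 0.012, 0, 0, 0, 1],
  [0, 0, 0.006, 0, 0, 0, 1],
  [0, 0, 0, 0, 0, 0, 1],
])

```text
time_s: 31.6
ee_pos: [0.4562, -0.2637, 0.0097]
tool_rot: [0.707, 0.707, -0.0, -0.0]
contact_force: [-1.0, 0.3, -1.5]
grip_width: 0.347
```

Call:
play_rows([
  [0, 0, 0, 0, 0, 0, -1],
  [0, 0, 0, 0, 0, 0, -1],
  [0, 0, 0, 0, 0, 0, -1],
  [0, 0, 0, 0, 0, 0, -1],
])

```text
time_s: 32.0
ee_pos: [0.4564, -0.2641, 0.0103]
tool_rot: [0.707, 0.707, 0.0, 0.0]
contact_force: [-0.1, -0.2, 0.3]
grip_width: 0.988
```

Call:
play_rows([
  [0, 0, 0, 0, 0, 0, -1],
  [0, 0, -0.03, 0, 0, 0, -1],
  [0, 0, -0.05, 0, 0, 0, -1],
  [0, 0, -0.05, 0, 0, 0, -1],
  [0, 0, -0.05, 0, 0, 0, -1],
])

```text
time_s: 32.5
ee_pos: [0.4554, -0.264, 0.1917]
tool_rot: [0.707, 0.707, -0.0, -0.0]
contact_force: [1.1, -0.2, 0.0]
grip_width: 1.0
```

```bash
python3 - <<'E'
from h import *
go([0.4889,0.3174,0.19],-0.018)
j=viewer.camera("scene");crop("s24",j,110,120,410,310,2.6); crop("t24",viewer.camera("top"),120,210,540,360,1.9)
crop("s24b",j,380,190,560,350,4)
E
```

```text
shift_tool [0.5814 0.0332 0.0016] world d [ 0.0335  0.5814 -0.0017] turn [array([-0.0003,  0.    ,  0.0175])] q7 0.5921402118032203 t 32.5
```

View pics/s24.png

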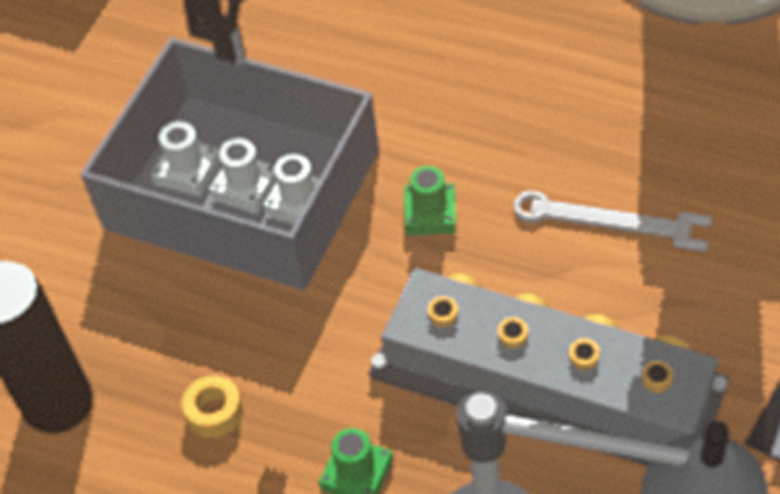

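View pics/t24.png

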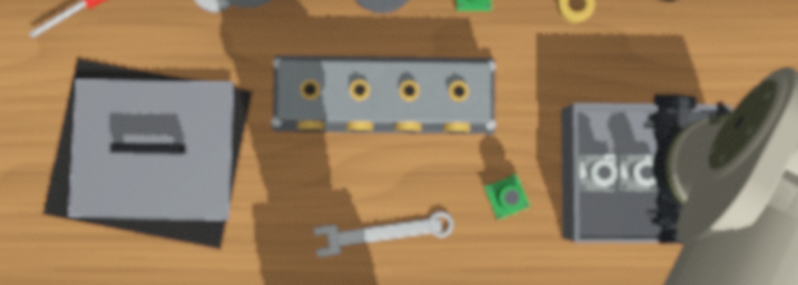

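View pics/s24b.png

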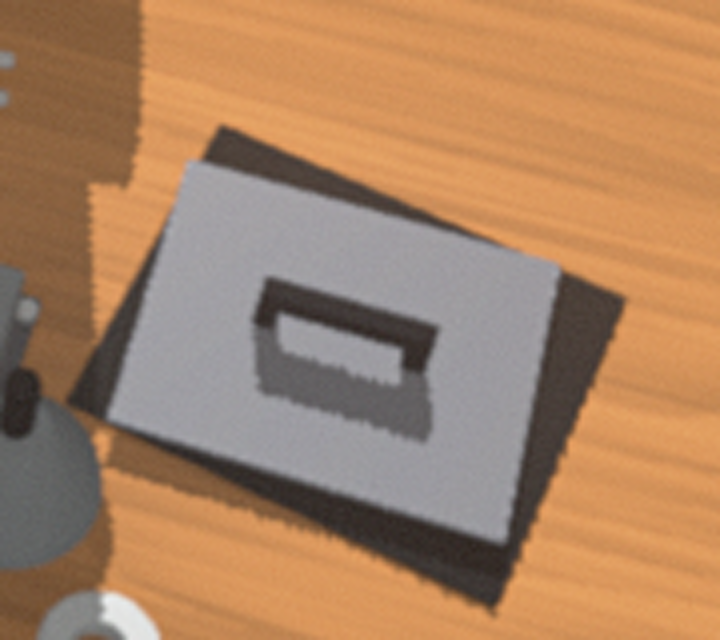

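All three covers stand in the tub, every boss is bare, and the lid lies flat on the mat. Next I'll fetch the lid.

Call:
play_rows([
  [0.04, 0.0025, 0, 0, 0, 0.0175, -1],
  [0.044, 0.0022, 0, 0, 0, 0, -1],
  [0.044, 0.0022, 0, 0, 0, 0, -1],
  [0.044, 0.0022, 0, 0, 0, 0, -1],
  [0.044, 0.0022, 0, 0, 0, 0, -1],
])

```text
time_s: 33.1
ee_pos: [0.47, -0.0464, 0.1897]
tool_rot: [0.713, 0.701, 0.0, -0.0]
contact_force: [1.7, -0.6, -0.2]
grip_width: 1.0
```

Call:
play_rows([
  [0.044, 0.0022, 0, 0, 0, 0, -1],
  [0.044, 0.0022, 0, 0, 0, 0, -1],
  [0.044, 0.0022, 0, 0, 0, 0, -1],
  [0.044, 0.0022, 0, 0, 0, 0, -1],
  [0.044, 0.0022, 0, 0, 0, 0, -1],
])

```text
time_s: 33.6
ee_pos: [0.4848, 0.1733, 0.1895]
tool_rot: [0.713, 0.701, 0.0, -0.0]
contact_force: [1.0, -0.8, -0.5]
grip_width: 0.999
```

Call:
play_rows([
  [0.044, 0.0022, 0, 0, 0, 0, -1],
  [0.044, 0.0022, 0, 0, 0, 0, -1],
  [0.044, 0.0022, 0, 0, 0, 0, -1],
  [0, 0, 0.03, 0, 0, 0, -1],
  [0, 0, 0.03, 0, 0, 0, -1],
])

```text
time_s: 34.1
ee_pos: [0.4939, 0.3057, 0.1288]
tool_rot: [0.712, 0.702, 0.001, 0.0]
contact_force: [0.3, -2.0, -0.6]
grip_width: 1.004
```

Call:
play_rows([
  [0, 0, 0.02, 0, 0, 0, -1],
  [0, 0, 0, 0, 0, 0, -1],
  [0, 0, 0, 0, 0, 0, -1],
])

```text
time_s: 34.4
ee_pos: [0.4941, 0.3033, 0.1099]
tool_rot: [0.713, 0.701, -0.0, 0.0]
contact_force: [0.2, -0.3, 0.5]
grip_width: 0.997
```

```bash
python3 - <<'E'
from h import *
go([0.4889,0.3174,-0.010],-0.018)
cv2.imwrite("pics/w25.png",viewer.camera("wrist"))
S=viewer.calibration("scene")
s=lambda u,v:(110+(u+.5)/4-.5,120+(v+.5)/4-.5)
q=np.array([atz(S,s(*p),.08) for p in((127,268),(452,362),(570,147),(264,60))]);print("tub",q,q.mean(0))
s=lambda u,v:(380+(u+.5)/4-.5,190+(v+.5)/4-.5)
q=np.array([atz(S,s(*p),.016) for p in((193,160),(561,265),(505,545),(105,420))]);print("lid",q,q.mean(0))
E
```

```text
shift_tool [ 0.014  -0.0054  0.1199] world d [-0.0052  0.0141 -0.1199] turn [array([-0.0004,  0.0004,  0.0003])] q7 -0.5394431881781312 t 34.4
tub [[ 0.5379 -0.4192  0.08  ]
 [ 0.5389 -0.2211  0.08  ]
 [ 0.3745 -0.2189  0.08  ]
 [ 0.3706 -0.4171  0.08  ]] [ 0.4555 -0.3191  0.08  ]
lid [[0.3989 0.2149 0.016 ]
 [0.4028 0.4199 0.016 ]
 [0.5804 0.4174 0.016 ]
 [0.5767 0.2086 0.016 ]] [0.4897 0.3152 0.016 ]
```

View pics/w25.png

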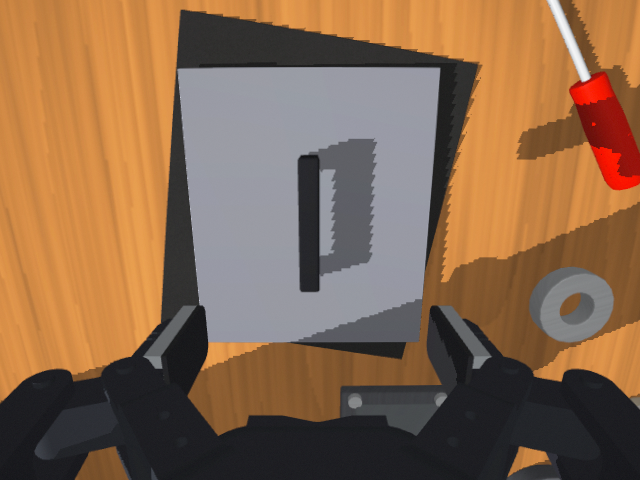

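Call:
play_rows([
  [0.014, -0.0054, 0.02, 0, 0, 0, -1],
  [0, 0, 0.035, 0, 0, 0, -1],
  [0, 0, 0.035, 0, 0, 0, -1],
  [0, 0, 0.02, 0, 0, 0, -1],
  [0, 0, 0.008, 0, 0, 0, -1],
])

```text
time_s: 34.95
ee_pos: [0.4886, 0.3174, -0.009]
tool_rot: [0.713, 0.701, -0.001, -0.0]
contact_force: [-0.4, 0.2, -0.2]
grip_width: 1.004
```

Call:
play_rows([
  [0, 0, 0, 0, 0, 0, -1],
  [0, 0, 0, 0, 0, 0, -1],
])

```text
time_s: 35.15
ee_pos: [0.4902, 0.3183, -0.0065]
tool_rot: [0.713, 0.701, 0.001, 0.0]
contact_force: [-0.3, 0.6, 0.3]
grip_width: 1.001
```

```bash
python3 - <<'E'
from h import *
go([0.4889,0.3174,-0.010],-0.018)
E
```

```text
shift_tool [-0.001  -0.0012  0.0035] world d [-0.0013 -0.0009 -0.0035] turn [array([ 0.0021, -0.0017,  0.0004])] q7 -0.5334008048962627 t 35.15
```

Call:
play_rows([
  [-0.001, -0.001, 0.003, 0, 0, 0, -1],
  [0, 0, 0, 0, 0, 0, 1],
  [0, 0, 0, 0, 0, 0, 1],
  [0, 0, 0, 0, 0, 0, 1],
  [0, 0, 0, 0, 0, 0, 1],
], squeeze=90)

```text
time_s: 35.65
ee_pos: [0.4879, 0.3167, -0.0112]
tool_rot: [0.713, 0.701, 0.0, -0.0]
contact_force: [-0.6, -0.3, -0.9]
grip_width: 0.332
```

Call:
play_rows([
  [0, 0, 0, 0, 0, 0, 1],
  [0, 0, 0, 0, 0, 0, 1],
  [0, 0, 0, 0, 0, 0, 1],
  [0, 0, -0.01, 0, 0, 0, 1],
  [0, 0, -0.02, 0, 0, 0, 1],
])

```text
time_s: 36.15
ee_pos: [0.4861, 0.3154, 0.0172]
tool_rot: [0.713, 0.701, -0.002, -0.0]
contact_force: [0.7, -0.7, -2.7]
grip_width: 0.146
```

Call:
play_rows([
  [0, 0, -0.035, 0, 0, 0, 1],
  [0, 0, -0.04, 0, 0, 0, 1],
  [0, 0, -0.04, 0, 0, 0, 1],
  [0, 0, -0.04, 0, 0, 0, 1],
  [0, 0, -0.025, 0, 0, 0, 1],
])

```text
time_s: 36.65
ee_pos: [0.4884, 0.3168, 0.2023]
tool_rot: [0.713, 0.701, 0.002, 0.0]
contact_force: [0.4, 0.5, -3.2]
grip_width: 0.141
```

```bash
python3 - <<'E'
from h import *
go([0.4545,-0.3185,0.20],-0.018)
crop("s26",viewer.camera("scene"),330,90,580,310,3)
E
```

```text
shift_tool [-0.6358 -0.0226  0.001 ] world d [-0.0339 -0.6353 -0.0023] turn [array([ 0.0023, -0.002 ,  0.0003])] q7 -0.5801851768875707 t 36.65
```

View pics/s26.png

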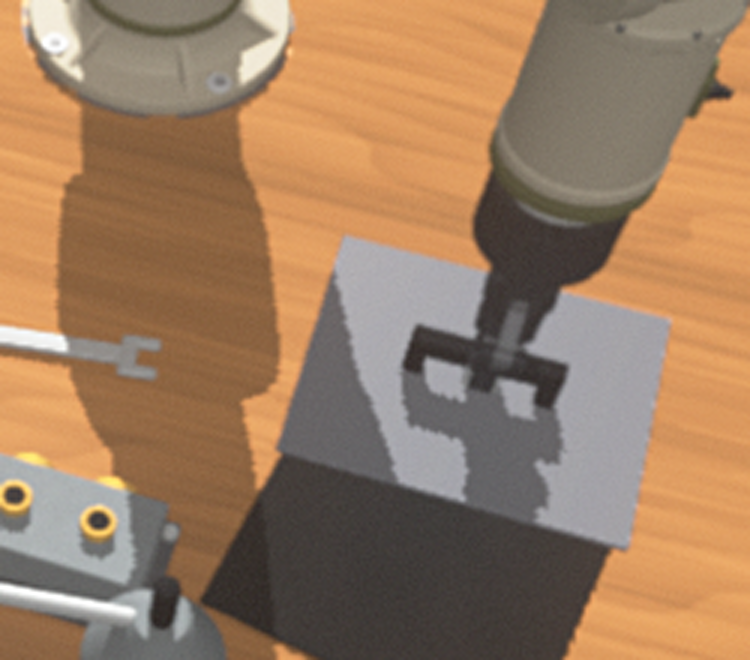

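The lid is held and level. I'll carry it back over the tub.

Call:
play_rows([
  [-0.02, -0.0013, 0, 0, 0, 0, 1],
  [-0.036, -0.0013, 0, 0, 0, 0, 1],
  [-0.04, -0.0013, 0, 0, 0, 0, 1],
  [-0.04, -0.0013, 0, 0, 0, 0, 1],
  [-0.04, -0.0013, 0, 0, 0, 0, 1],
])

```text
time_s: 37.2
ee_pos: [0.4774, 0.139, 0.1982]
tool_rot: [0.713, 0.701, -0.001, -0.0]
contact_force: [1.4, -1.5, -2.6]
grip_width: 0.142
```

Call:
play_rows([
  [-0.04, -0.0014, 0, 0, 0, 0, 1],
  [-0.04, -0.0014, 0, 0, 0, 0, 1],
  [-0.04, -0.0014, 0, 0, 0, 0, 1],
  [-0.04, -0.0014, 0, 0, 0, 0, 1],
  [-0.04, -0.0014, 0, 0, 0, 0, 1],
])

```text
time_s: 37.7
ee_pos: [0.4668, -0.0607, 0.1983]
tool_rot: [0.713, 0.701, -0.0, -0.0]
contact_force: [1.2, 0.7, -2.7]
grip_width: 0.145
```

Call:
play_rows([
  [-0.04, -0.0014, 0, 0, 0, 0, 1],
  [-0.04, -0.0014, 0, 0, 0, 0, 1],
  [-0.04, -0.0014, 0, 0, 0, 0, 1],
  [-0.04, -0.0014, 0, 0, 0, 0, 1],
  [-0.04, -0.0014, 0, 0, 0, 0, 1],
])

```text
time_s: 38.2
ee_pos: [0.4566, -0.2601, 0.1984]
tool_rot: [0.713, 0.701, 0.0, -0.0]
contact_force: [0.9, -0.4, -4.2]
grip_width: 0.148
```

Call:
play_rows([
  [-0.036, -0.001, 0, 0, 0, 0, 1],
  [-0.022, -0.001, 0, 0, 0, 0, 1],
  [0, 0, 0, 0, 0, 0, 1],
  [0, 0, 0, 0, 0, 0, 1],
  [0, 0, 0, 0, 0, 0, 1],
])

```text
time_s: 38.7
ee_pos: [0.4546, -0.3155, 0.1983]
tool_rot: [0.713, 0.701, 0.0, -0.001]
contact_force: [0.8, 0.2, -3.0]
grip_width: 0.145
```

```bash
python3 - <<'E'
from h import *
go([0.4545,-0.3185,0.0582],-0.018)
cv2.imwrite("pics/w27.png",viewer.camera("wrist"))
j=viewer.camera("scene");crop("s27",j,80,60,320,260,3)
E
```

```text
shift_tool [-0.0032  0.0001  0.1401] world d [-0.0001 -0.003  -0.1401] turn [array([-0.0006, -0.0011,  0.0021])] q7 0.7089938123955924 t 38.7
```

View pics/s27.png

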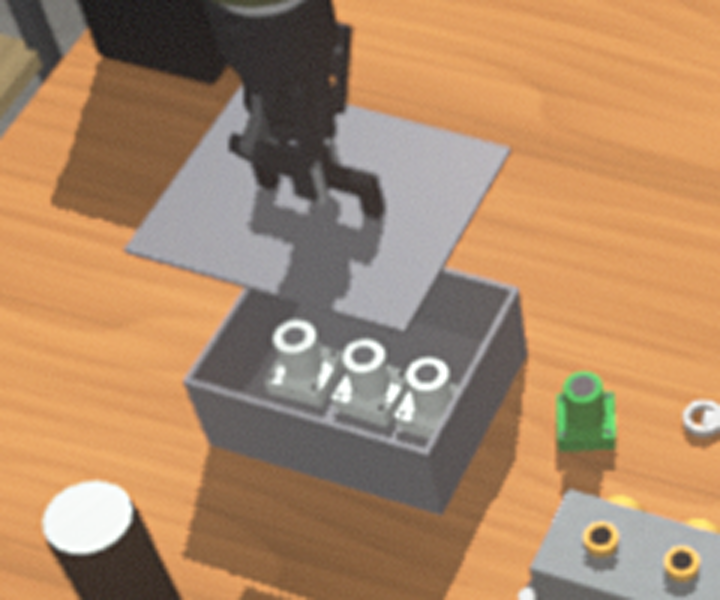

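View pics/w27.png

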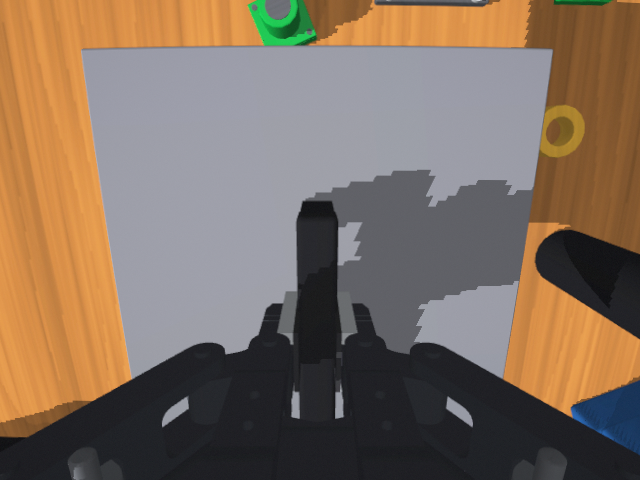

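The lid sits in the grip as it did at first: handle end at (317,201) against (317,203). I'll lower to just above the rim.

Call:
play_rows([
  [-0.0035, 0, 0.02, 0, 0, 0, 1],
  [0, 0, 0.03, 0, 0, 0, 1],
  [0, 0, 0.03, 0, 0, 0, 1],
  [0, 0, 0.025, 0, 0, 0, 1],
  [0, 0, 0.01, 0, 0, 0, 1],
])

```text
time_s: 39.3
ee_pos: [0.4535, -0.3183, 0.0813]
tool_rot: [0.713, 0.702, -0.0, -0.002]
contact_force: [-0.4, 0.3, -3.2]
grip_width: 0.145
```

Call:
play_rows([
  [0, 0, 0, 0, 0, 0, 1],
  [0, 0, 0, 0, 0, 0, 1],
  [0, 0, 0, 0, 0, 0, 1],
])

```text
time_s: 39.6
ee_pos: [0.4552, -0.321, 0.0853]
tool_rot: [0.713, 0.701, 0.0, 0.001]
contact_force: [0.7, -0.5, -1.7]
grip_width: 0.141
```

```bash
python3 - <<'E'
from h import *
go([0.4545,-0.3190,0.0582],-0.018)
j=viewer.camera("scene");crop("s28",j,110,100,290,250,4)
E
```

```text
shift_tool [ 0.002  -0.0008  0.0271] world d [-0.0007  0.002  -0.0271] turn [array([0.0023, 0.0011, 0.0008])] q7 0.7830796123462922 t 39.6
```

View pics/s28.png

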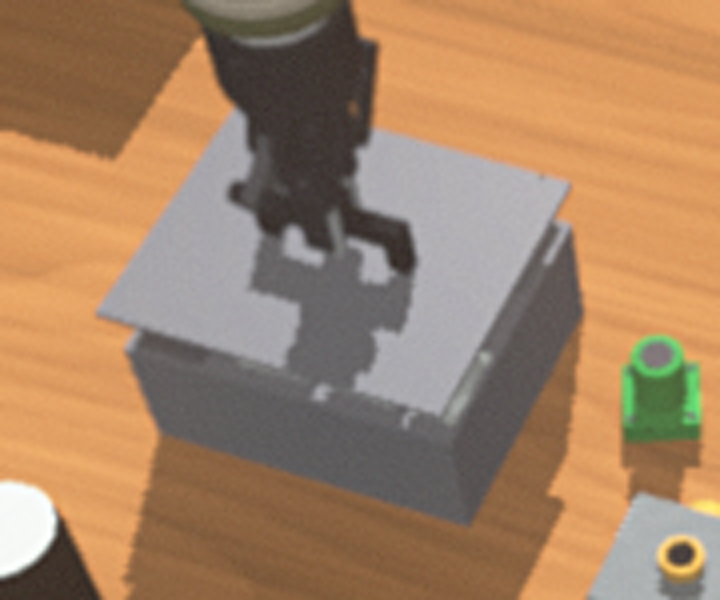

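Call:
play_rows([
  [0.002, -0.0007, 0.006, 0, 0, 0, 1],
  [0, 0, 0.006, 0, 0, 0, 1],
  [0, 0, 0.004, 0, 0, 0, 1],
  [0, 0, 0, 0, 0, 0, 1],
  [0, 0, 0, 0, 0, 0, 1],
])

```text
time_s: 40.15
ee_pos: [0.4534, -0.3184, 0.0675]
tool_rot: [0.713, 0.701, -0.0, -0.0]
contact_force: [-0.7, 0.4, -3.2]
grip_width: 0.146
```

Call:
play_rows([
  [0, 0, 0.004, 0, 0, 0, 1],
  [0, 0, 0.004, 0, 0, 0, 1],
  [0, 0, 0.003, 0, 0, 0, 1],
  [0, 0, 0, 0, 0, 0, 1],
])

```text
time_s: 40.55
ee_pos: [0.4536, -0.3183, 0.057]
tool_rot: [0.713, 0.701, 0.0, -0.0]
contact_force: [-1.8, 1.9, 3.5]
grip_width: 0.143
```

The contact height matches full seating (expected 0.0568, got 0.0570). I'll release, rise and check.

Call:
play_rows([
  [0, 0, 0, 0, 0, 0, -1],
  [0, 0, 0, 0, 0, 0, -1],
  [0, 0, 0, 0, 0, 0, -1],
  [0, 0, 0, 0, 0, 0, -1],
  [0, 0, 0, 0, 0, 0, -1],
])

```text
time_s: 41.05
ee_pos: [0.4536, -0.3184, 0.0567]
tool_rot: [0.713, 0.701, -0.0, 0.0]
contact_force: [-0.6, -0.1, 0.3]
grip_width: 0.975
```

Call:
play_rows([
  [0, 0, -0.02, 0, 0, 0, -1],
  [0, 0, -0.05, 0, 0, 0, -1],
  [0, 0, -0.05, 0, 0, 0, -1],
  [0, 0, -0.05, 0, 0, 0, -1],
  [0, 0, -0.05, 0, 0, 0, -1],
])

```text
time_s: 41.55
ee_pos: [0.4531, -0.3183, 0.2789]
tool_rot: [0.713, 0.701, 0.0, 0.0]
contact_force: [1.3, -1.0, 0.6]
grip_width: 1.003
```

Call:
play_rows([
  [0.042, 0.02, 0, 0, 0, -0.018, -1],
  [0.042, 0.02, 0, 0, 0, 0, -1],
  [0.042, 0.02, 0, 0, 0, 0, -1],
  [0.042, 0.02, 0, 0, 0, 0, -1],
  [0.042, 0.02, 0, 0, 0, 0, -1],
])

```text
time_s: 42.05
ee_pos: [0.5547, -0.1069, 0.2769]
tool_rot: [0.707, 0.707, 0.0, 0.0]
contact_force: [1.0, -0.4, 0.3]
grip_width: 0.998
```

```bash
python3 - <<'E'
from h import *
j=viewer.camera("scene");crop("s29",j,130,120,270,240,5);crop("s29b",j,200,160,440,340,3)
i=viewer.camera("top");crop("t29",i,400,240,530,350,6)
go([0.694,0.175,0.30],0)
E
```

```text
shift_tool [ 0.2731  0.1406 -0.024 ] world d [0.1371 0.2748 0.0246] turn [array([-0.0012, -0.0026,  0.0128])] q7 0.27235194029876697 t 42.15
```

View pics/s29.png

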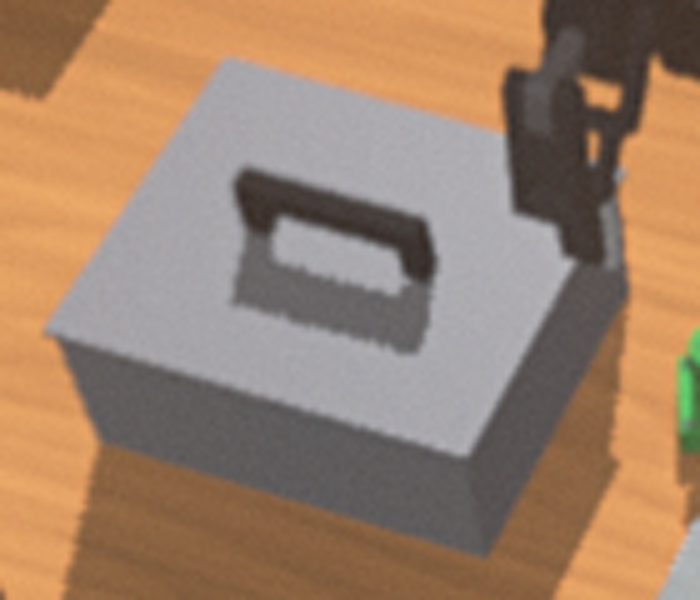

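View pics/t29.png

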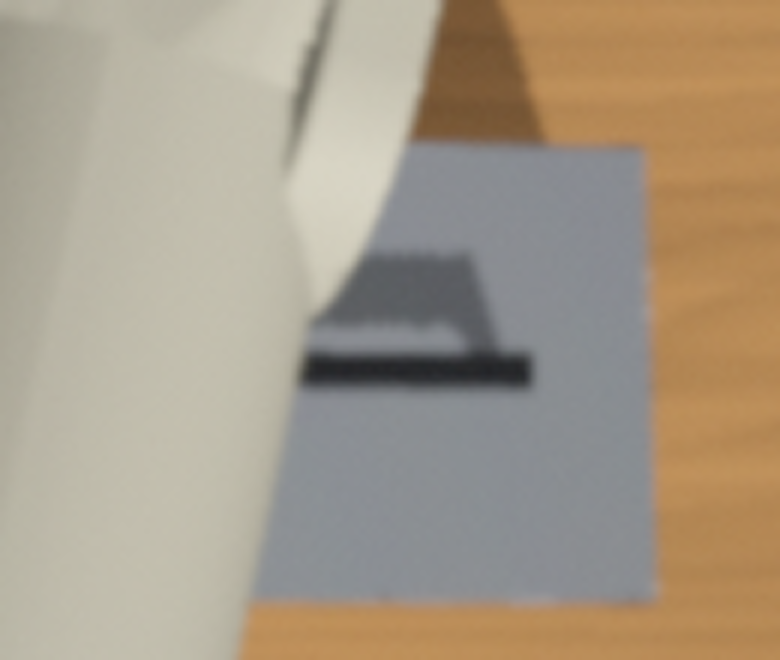

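View pics/s29b.png

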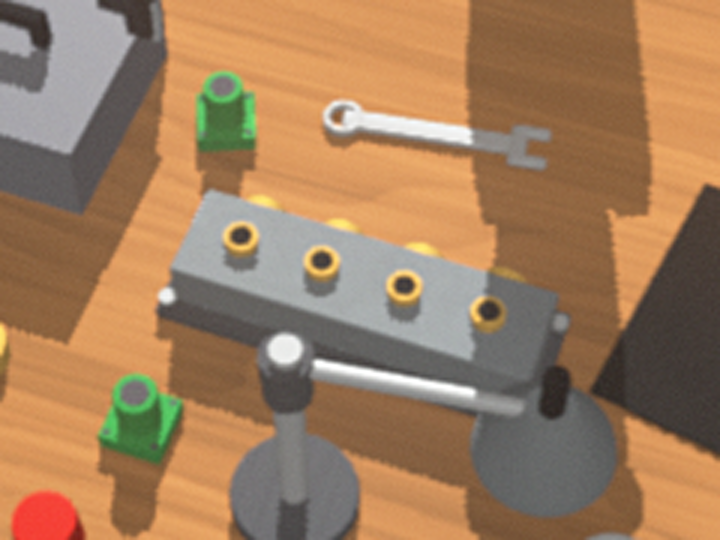

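The lid corners are within a pixel or so of their original seated places, and the lid is level. The lamp is unmoved at crop (550,430), so I'll go back to its peg.

Call:
play_rows([
  [0.039, 0.02, 0, 0, 0, 0, -1],
  [0.039, 0.02, 0, 0, 0, 0, -1],
  [0.039, 0.02, 0, 0, 0, 0, -1],
  [0.039, 0.02, 0, 0, 0, 0, -1],
  [0.039, 0.02, 0, 0, 0, 0, -1],
])

```text
time_s: 42.65
ee_pos: [0.6547, 0.0878, 0.2766]
tool_rot: [0.707, 0.707, 0.0, -0.0]
contact_force: [1.3, -0.1, 1.3]
grip_width: 0.999
```

Call:
play_rows([
  [0.039, 0.02, 0, 0, 0, 0, -1],
  [0.039, 0.02, 0, 0, 0, 0, -1],
  [0, 0, 0, 0, 0, 0, -1],
  [0, 0, 0, 0, 0, 0, -1],
])

```text
time_s: 43.05
ee_pos: [0.6942, 0.1655, 0.2749]
tool_rot: [0.706, 0.708, -0.001, -0.0]
contact_force: [-0.9, -1.3, -0.1]
grip_width: 1.001
```

```bash
python3 - <<'E'
from h import *
W=viewer.calibration("wrist");go([0.6948,0.1726,0.18],0)
cv2.imwrite("pics/w30.png",viewer.camera("wrist"))
print(proj(W,[[.6948,.1726,.24],[.6948,.1726,.2]]))
E
```

```text
shift_tool [0.0072 0.0008 0.0949] world d [ 0.0006  0.0071 -0.0949] turn [array([-0.002 ,  0.0014,  0.0027])] q7 -0.11057401565127166 t 43.05
[[318.7675 246.8664]
 [318.644  230.6301]]
```

View pics/w30.png

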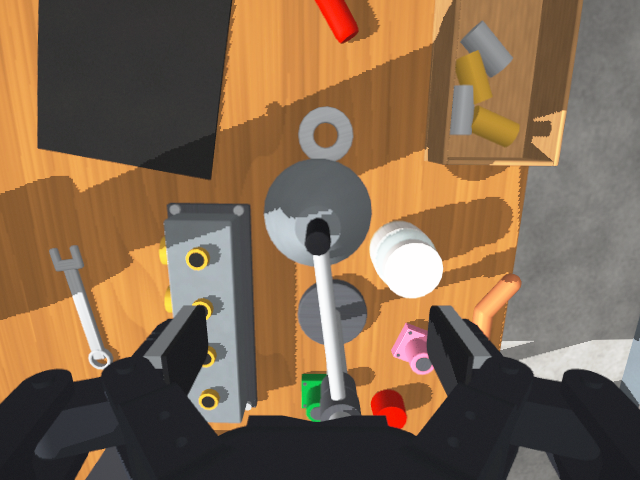

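The peg top is at (317,242), about 2 mm further +y than predicted. I'll descend and grip.

Call:
play_rows([
  [0.008, 0.0005, 0.02, 0, 0, 0, -1],
  [0, 0, 0.03, 0, 0, 0, -1],
  [0, 0, 0.03, 0, 0, 0, -1],
  [0, 0, 0.014, 0, 0, 0, -1],
  [0, 0, 0, 0, 0, 0, -1],
])

```text
time_s: 43.6
ee_pos: [0.6933, 0.1711, 0.1811]
tool_rot: [0.708, 0.707, -0.001, -0.001]
contact_force: [-0.8, -1.2, 0.1]
grip_width: 0.997
```

Call:
play_rows([
  [0, 0, 0, 0, 0, 0, 1],
  [0, 0, 0, 0, 0, 0, 1],
  [0, 0, 0, 0, 0, 0, 1],
  [0, 0, 0, 0, 0, 0, 1],
  [0, 0, 0, 0, 0, 0, 1],
], squeeze=25)

```text
time_s: 44.1
ee_pos: [0.6948, 0.1725, 0.1833]
tool_rot: [0.707, 0.707, 0.0, 0.0]
contact_force: [-0.3, -0.7, 1.2]
grip_width: 0.174
```

Call:
play_rows([
  [0, 0, 0, 0, 0, 0, 1],
  [0, 0, 0, 0, 0, 0, 1],
])

```text
time_s: 44.3
ee_pos: [0.6949, 0.1724, 0.1833]
tool_rot: [0.707, 0.707, 0.0, 0.0]
contact_force: [-0.3, 0.0, 4.1]
grip_width: 0.177
```

Call:
play_rows([
  [-0.0018, -0.0125, 0, 0, 0, 0, 1],
  [-0.0045, -0.0184, 0, 0, 0, 0, 1],
  [-0.0067, -0.0177, 0, 0, 0, 0, 1],
  [-0.0088, -0.0168, 0, 0, 0, 0, 1],
  [-0.0107, -0.0157, 0, 0, 0, 0, 1],
])

```text
time_s: 44.8
ee_pos: [0.6131, 0.1422, 0.1832]
tool_rot: [0.706, 0.708, 0.001, -0.0]
contact_force: [2.4, 2.9, 3.8]
grip_width: 0.174
```

Call:
play_rows([
  [-0.0125, -0.0142, 0, 0, 0, 0, 1],
  [-0.0141, -0.0126, 0, 0, 0, 0, 1],
  [-0.0155, -0.0109, 0, 0, 0, 0, 1],
  [-0.0167, -0.0089, 0, 0, 0, 0, 1],
  [-0.0177, -0.0069, 0, 0, 0, 0, 1],
])

```text
time_s: 45.3
ee_pos: [0.5603, 0.0637, 0.1832]
tool_rot: [0.706, 0.708, 0.001, 0.0]
contact_force: [7.1, 3.8, -0.3]
grip_width: 0.177
```

Call:
play_rows([
  [-0.0168, -0.0044, 0, 0, 0, 0, 1],
  [-0.0172, -0.0025, 0, 0, 0, 0, 1],
  [-0.0158, -0.0006, 0, 0, 0, 0, 1],
  [0, 0, 0, 0, 0, 0, 1],
  [0, 0, 0, 0, 0, 0, 1],
])

```text
time_s: 45.8
ee_pos: [0.5538, 0.0115, 0.1832]
tool_rot: [0.708, 0.707, 0.001, 0.001]
contact_force: [5.8, -0.9, 1.6]
grip_width: 0.169
```

```bash
python3 - <<'E'
from h import *
go([0.555,0.0125,0.18],0)
crop("w31",viewer.camera("wrist"),200,120,460,440,2)
E
```

```text
shift_tool [0.001  0.0012 0.0032] world d [ 0.0012  0.001  -0.0032] turn [array([ 0.0027,  0.0009, -0.0017])] q7 0.061508424031067814 t 45.8
```

View pics/w31.png

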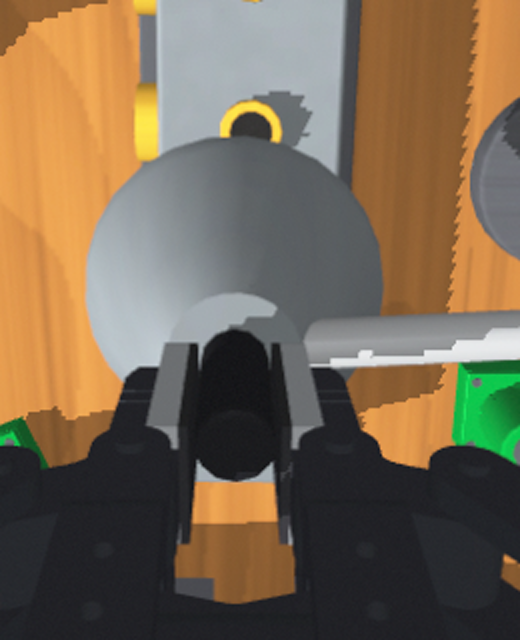

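The lamp is over the middle. I'll release, rise and back off for the final checks.

Call:
play_rows([
  [0, 0, 0, 0, 0, 0, -1],
  [0, 0, 0, 0, 0, 0, -1],
  [0, 0, 0, 0, 0, 0, -1],
  [0, 0, 0, 0, 0, 0, -1],
  [0, 0, 0, 0, 0, 0, -1],
])

```text
time_s: 46.35
ee_pos: [0.5523, 0.0135, 0.1825]
tool_rot: [0.707, 0.707, -0.0, -0.0]
contact_force: [0.5, -0.3, 0.4]
grip_width: 0.991
```

Call:
play_rows([
  [0, 0, -0.02, 0, 0, 0, -1],
  [0, 0, -0.04, 0, 0, 0, -1],
  [0, 0, -0.05, 0, 0, 0, -1],
  [0.04, -0.01, 0, 0, 0, 0, -1],
  [0.045, -0.01, 0, 0, 0, 0, -1],
])

```text
time_s: 46.85
ee_pos: [0.5334, 0.0971, 0.2948]
tool_rot: [0.709, 0.705, 0.002, 0.001]
contact_force: [1.0, 0.2, -0.6]
grip_width: 0.997
```

Call:
play_rows([
  [0.045, -0.01, 0, 0, 0, 0, -1],
  [0.045, -0.01, 0, 0, 0, 0, -1],
  [0.045, -0.01, 0, 0, 0, 0, -1],
  [0.04, -0.01, 0, 0, 0, 0, -1],
  [0.04, 0, 0, 0, 0, 0, -1],
])

```text
time_s: 47.35
ee_pos: [0.491, 0.3157, 0.2931]
tool_rot: [0.706, 0.708, 0.0, -0.0]
contact_force: [1.5, 0.3, 1.5]
grip_width: 1.001
```

Call:
play_rows([
  [0, 0, 0, 0, 0, 0, -1],
  [0, 0, 0, 0, 0, 0, -1],
  [0, 0, 0, 0, 0, 0, -1],
])

```text
time_s: 47.65
ee_pos: [0.493, 0.3121, 0.2928]
tool_rot: [0.708, 0.707, -0.0, 0.0]
contact_force: [0.2, -0.6, 0.0]
grip_width: 0.995
```

```bash
python3 - <<'E'
from h import *
i=viewer.camera("top");cv2.imwrite("pics/t32.png",i);j=viewer.camera("scene");cv2.imwrite("pics/s32.png",j)
crop("t32c",i,250,160,400,300,5);crop("s32c",j,240,150,400,290,5)
print(manip.get_state()["ee_pos"],manip.get_state()["contact_force"])
E
```

```text
[0.4931 0.3118 0.2931] [-0.892  -0.416  -0.2916]
```

View pics/t32.png

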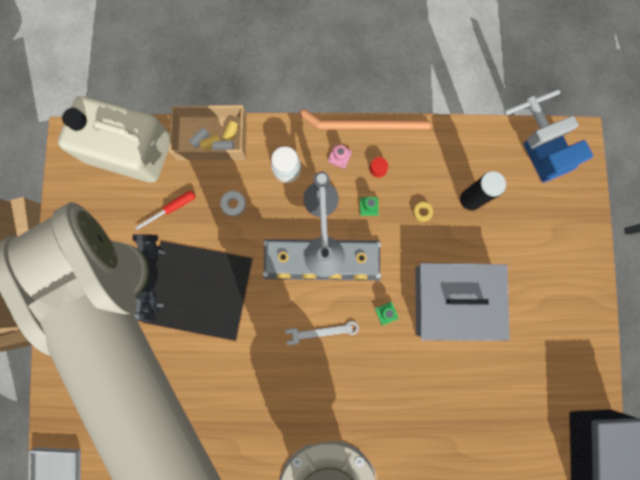

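View pics/s32.png

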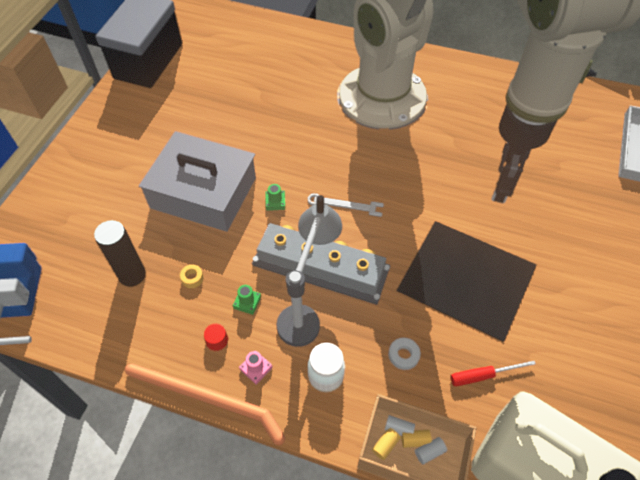

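View pics/t32c.png

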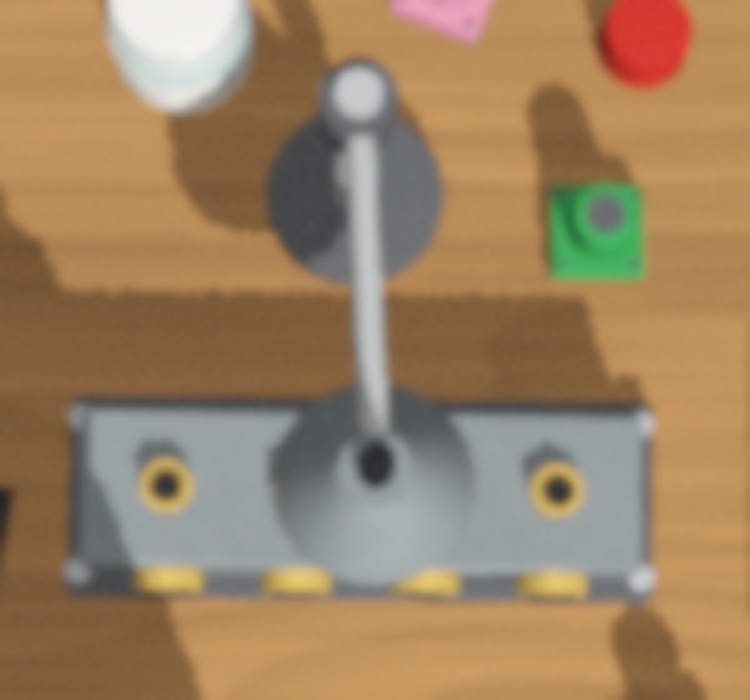

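View pics/s32c.png

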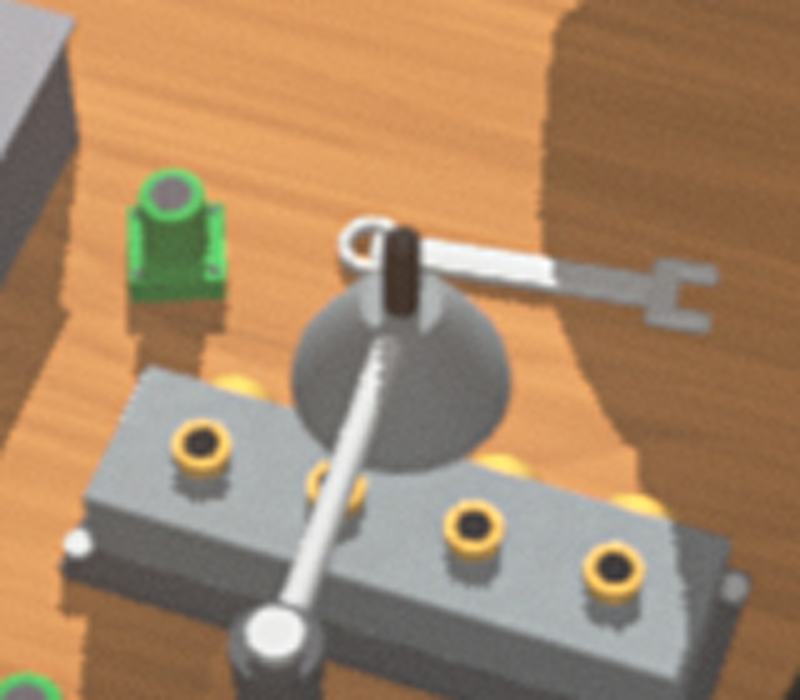

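```bash
python3 - <<'E'
from h import *
T=viewer.calibration("top");S=viewer.calibration("scene")
x,e=tri([(T,(250+376/5,160+462/5)),(S,(240+400/5,150+232/5))]);print("peg",x,e)
a=atz(T,(250+165/5,160+485/5),.065);b=atz(T,(250+557/5,160+490/5),.065);print("bank c",(a+b)/2,np.linalg.norm(((a+b)/2-x)[:2]))
d=np.abs(cv2.imread("pics/top0.png").astype(int)-cv2.imread("pics/t32.png")).sum(2)[250:345,405:520];print("lid diff",d.mean(),d.max())
crop("t33",cv2.imread("pics/t32.png"),400,240,530,350,6)
E
```

```text
peg [0.5513 0.0081 0.2409] [np.float64(0.00041403722352814014), np.float64(0.0004140372235281258)]
bank c [0.5582 0.0122 0.065 ] 0.008109976928565419
lid diff 9.038901601830664 116
```

View pics/t33.png

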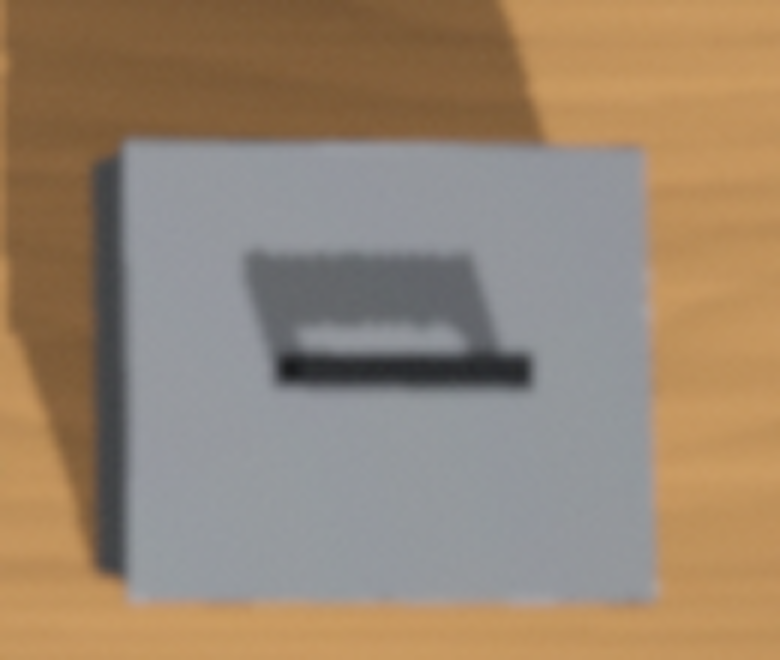

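The lid is within about 2 mm of where it first sat, and the lamp head is 8 mm from the bank's centre. The bystanders haven't moved and the robot is clear, so I'm handing in.

```bash
python3 -c "
from plant import manip
print(manip.close_job())"
```

```text
the job is handed in; nothing more can be done
None
```

The job is done and handed in at about 48 s, with no verdict reported.

I swung the lamp about 84° toward +y and laid the lid flat on the mat. The three covers on the bank went into the tub, then the lid went back on and the lamp back over the bank. The fourth boss, second from the tub end, had no cover at the start.

**Last checks:**
- **Lid:** it looks level and sits within about 2 mm of where it first sat. The contact height was as expected for fully seated (0.0570 against 0.0568).
- **Lamp:** the head is 8 mm from the bank's centre.
- **Covers:** all three stood upright in the tub when I lowered the lid.
- **Other tools and parts:** none visibly moved between the first and last pictures.
- **Robot:** it is clear of everything.

**One thing disagreed:** the finger ends sit roughly 35–40 mm behind the reported TCP, not at it as the text says. Because of that, the first grip on the lamp peg closed on air. I measured the offset in the pictures and corrected every later grasp for it.

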